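Hang the top sample panel on the drying hooks

ROBOT

A 7-joint arm with a two-finger parallel gripper is mounted at the origin on a cart in front of the work surface, level with it; the furniture and walls round the work are solid. World frame = base frame: x ahead of the robot, y to its left, z up, the work surface at z = 0. Lengths are in mm, angles in rad, forces in N, time in s.
With the tool pointing down it reaches from about 425 to 875 mm from the base axis. Payload 4.7 kg.
Tool frame: the origin (TCP) lies at the centre of the arm's flange, where the gripper is bolted on; the fingertips stand 182 mm ahead of it and the grasp point (between the pads) lies 164 mm ahead of it; z points along the fingers, y is the line along which they close (so a half turn about z gives the same grasp; the last joint's range is limited). The gripper opens to 87 mm and grips with 3 to 60 N. Pads are 19 mm wide; open, the fingers measure 117 mm over their backs; the gripper's body (75 mm by 190 mm) begins 51 mm behind the grasp point.
Start: joints at [1.259, 0.321, -0.07, 1.45, 0.023, 1.371, -0.057], TCP at [208.027, -615.818, 404.787] pointing down, gripper open.
Joint ranges: [-2.86, 2.86], [-0.3, 2.09], [-1.38, 1.24], [0.06, 2.45], [-1.56, 4.7], [0.09, 2.05], [-2.69, 2.69]. Speed limits (rad/s): [2.57, 2.57, 3.14, 3.14, 3.14, 3.14, 3.14].

INTERFACE

Orientations are given as a rotation vector (axis times angle).
In Python, from rig import sensors, vision, workorder gives the robot as it stands.
- The arm moves only by the tool step_arm, never from a script. Its argument "commands" is text: rows parted by semicolons, each of 7 numbers parted by spaces: the turn, a rotation vector about the tool's x, y, z in degrees, then the shift along the tool's x, y, z in cm, then the finger opening in cm, from 0 to 8.7. A call has 1 to 20 rows; each row shifts and turns the commanded pose from where the row before left it, along the tool's axes as they then stand; what a row does not reach is not made up. A row lasts 1/12 s, in which the tool goes at most 41.7 mm and 7.16 degrees, less where a joint would pass 70% of its speed; a pose out of reach is approached as far as the arm can. A call is refused whole if a number of a shift passes 4.17 or a number of a turn 7.16, either way. A call with a gripper value outside its range is refused whole. The fingers move at their own pace and stop on an object; the grip force is fixed at half the most. Time passes only in rows, so rows that do not move let the fingers close. It gives the time, the measured TCP pose, the force, the opening and the grip force at its end, in the units of the state.
- sensors.sense(): the state, without advancing time (a new reading comes with each control period).
- vision.get_image(name): name is "scene" or "side" or "wrist"; returns a dict with "color" (480x640x3 uint8, red, green, blue), "vfov" (degrees; the focal length in pixels is half the picture's height over the tangent of half this angle, whatever the lens; pixels are square), "cx", "cy" (the principal point, pixels), "world_to_cam" (4x4, takes a point from world to camera coordinates). Camera axes: x right, y down, z forward; pixel columns grow to the right and rows downward; lengths in mm; the calibration is good to about 2 mm. A picture is of the moment at which its call begins. There is no depth.
- workorder.close_job(): hands the job in; it is judged then, once.
Trained networks look in the newest picture that a camera, given by its name, has taken for a name from the list of things; names that differ only in an ending like _2 or _b are one class to them, and where a whole thing is asked for, a point or a joint stands for the part that bears it (a point fixed in the world has none). Each returns a list of dicts, best first, with "conf" (0 to 1); they miss things now and then, are a little off and sometimes report something else, mostly with a low value. They report only what shows in the picture. A call takes as long as a camera call.
- vision.look_for(query, camera): "uv" ([column, row] in pixels, amid what is visible of it).
- vision.mark_of(query, camera): "uv" ([column, row] in pixels: a listed point, or the origin of a listed thing).
The state is a dict: "clock": time; "joint_pos": joint angles; "joint_vel": joint speeds; "joint_efforts": joint torques, N m; "eef_pos": TCP position; "tcp_rot": TCP orientation; "force": force on the tool from outside, world axes, zero at the start; "torque": the same for the moment, N m; "opening": finger opening in mm; "gripper_force": force on a finger pad.
Only numpy, scipy, OpenCV 4.12 (cv2) and the standard library are available. Lean on these libraries where they do the work, as an engineer would, in place of code of your own. Each camera call takes 0.05 s, during which the arm holds its last target. There are 200 camera calls.

TASK

Slide the blue panel, the top one of the stack, toward the robot until it overhangs the front of its tray by about 4 cm, then pinch the overhanging edge and carry the panel to the rack. Hang it there by its two holes, one on each hook, so that both hooks carry it, and let go. Leave the other panels in the tray, do not drop the blue one, and do not push aside or tip the bottles and the tin standing around.

Things in the scene. Friction and masses are not known exactly. Their poses are not given: they have to be found in the camera images.
- tray: fixed plywood bench riser, 140 (x) x 166 (y) mm, its top a tray. Origin on the bench under its centre, z up; -x is the front, toward the robot. Tray floor 100 mm above the bench, inside 132 x 158 mm. Lips 4 mm thick at left, right and rear rise 14 mm over the floor, the front sill only 6 mm. Under the 12 mm top it is open in front between side boards (inner faces y = +-65 mm)
- tray_front (a point): middle of the outer front face of the tray's sill, level with the tray floor (tray frame -70, 0, 100 mm); axes as the tray
- panel_top: loose blue panel, top of three: stiff sheet 120 (x) x 150 (y) x 4 mm, 0.11 kg. Origin at the centre of its underside, z out of the sheet. It lies flat, underside 8 mm above the tray floor, -x edge to the tray's front. Holes 18 mm square at x = -41, y = +-55 mm, sheet whole between. Slippery on what is below; fingertips pressed on with about 6 N drag it. Balances to 60 mm overhang
- panel_edge (a point): middle of the blue panel's -x edge (panel frame -60, 0, 2 mm)
- hole_left (a point): centre of the blue panel's hole at y = +55 mm (panel frame -41, 55, 2 mm); axes as the panel
- hole_right (a point): centre of the blue panel's hole at y = -55 mm (panel frame -41, -55, 2 mm); axes as the panel
- panel_mid: yellow panel of the same shape under the blue one; must stay
- panel_low: grey panel of the same shape on the tray floor; must stay
- rack: fixed rack. Origin on the bench under its foot's centre, z up; the hooks point to -x, roughly to the robot. Steel foot 100 (x) x 170 (y) x 10 mm; two uprights 12 mm square at x = +30, y = +-55 mm, tops at 209 mm, joined by an 8 mm bar 60 mm above the bench, nothing between them higher up; each carries a hook of 6 mm round brass bar
- hook_left: hook at the rack's y = +55 mm. Origin on the bar's centre line, 200 mm above the bench, at rack x = +14 mm, 10 mm in front of the upright's face; axes as the rack. From there the bar runs level to x = -18 mm, then rises to its tip at x = -38, z = +13 mm (hook frame, centre line)
- hook_right: the same hook at the rack's y = -55 mm
- hook_left_tip (a point): end of the left hook's centre line (hook frame -38, 0, 13 mm)
- hook_right_tip (a point): end of the right hook's centre line (hook frame -38, 0, 13 mm)
- bottle: red dosing bottle with a push knob, 73 mm across, 118 mm high, standing loose in front of the tray near one end of its front side; origin under its centre
- dropper: ochre dropper bottle with a white nozzle, 47 mm across, 147 mm high, standing loose between tray and rack; origin under its centre
- tin: small open paint tin, 71 mm across, 66 mm high, standing loose in front of the tray near the other end; origin under its centre

How it is judged (in metres and radians):
On the way, in this order (a step that is already met when the one before it is completed fails the run):
1. the blue panel, still lying flat on the stack, overhangs the tray's front by at least 25 mm (x of panel_edge in the frame of tray_front below -0.025 m and angle between panel_top's own z axis and vertical below 0.12 rad and z of panel_edge in the frame of tray_front below 0.018 m), for 0.2 s.
2. the blue panel hangs with a hook through each hole ((((x of hole_left in the frame of hook_left between -0.024 and 0.014 m and y of hole_left in the frame of hook_left between -0.01 and 0.01 m and z of hole_left in the frame of hook_left between -0.012 and 0.01 m and contact force between hook_left and panel_top above 0.08 N) and (x of hole_right in the frame of hook_right between -0.024 and 0.014 m and y of hole_right in the frame of hook_right between -0.01 and 0.01 m and z of hole_right in the frame of hook_right between -0.012 and 0.01 m and contact force between hook_right and panel_top above 0.08 N)) or ((x of hole_left in the frame of hook_right between -0.024 and 0.014 m and y of hole_left in the frame of hook_right between -0.01 and 0.01 m and z of hole_left in the frame of hook_right between -0.012 and 0.01 m and contact force between hook_right and panel_top above 0.08 N) and (x of hole_right in the frame of hook_left between -0.024 and 0.014 m and y of hole_right in the frame of hook_left between -0.01 and 0.01 m and z of hole_right in the frame of hook_left between -0.012 and 0.01 m and contact force between hook_left and panel_top above 0.08 N)))), for 0.2 s.
At the end, for the whole second after the job is handed in: The blue panel hangs released and at rest, within 20 degrees of upright, a hook through each hole (hole centres within 10 mm sideways, 12 mm in height) and both hooks bearing on it; the yellow and grey panels lie within 20 mm of their starts ((((x of hole_left in the frame of hook_left between -0.024 and 0.014 m and y of hole_left in the frame of hook_left between -0.01 and 0.01 m and z of hole_left in the frame of hook_left between -0.012 and 0.01 m and contact force between hook_left and panel_top above 0.08 N) and (x of hole_right in the frame of hook_right between -0.024 and 0.014 m and y of hole_right in the frame of hook_right between -0.01 and 0.01 m and z of hole_right in the frame of hook_right between -0.012 and 0.01 m and contact force between hook_right and panel_top above 0.08 N)) or ((x of hole_left in the frame of hook_right between -0.024 and 0.014 m and y of hole_left in the frame of hook_right between -0.01 and 0.01 m and z of hole_left in the frame of hook_right between -0.012 and 0.01 m and contact force between hook_right and panel_top above 0.08 N) and (x of hole_right in the frame of hook_left between -0.024 and 0.014 m and y of hole_right in the frame of hook_left between -0.01 and 0.01 m and z of hole_right in the frame of hook_left between -0.012 and 0.01 m and contact force between hook_left and panel_top above 0.08 N))) and angle between panel_top's own x axis and vertical above 2.79 rad and linear speed of panel_top below 0.03 m/s and angular speed of panel_top below 0.4 rad/s and contact force between the fingers and panel_top below 0.05 N and distance of each of panel_mid, panel_low from where it was at the start of the episode below 0.02 m); the robot touches nothing.
It fails at once if the yellow or the grey panel is moved more than 20 mm (distance of any of panel_mid, panel_low from where it was at the start of the episode above 0.02 m).
It fails at once if the blue panel falls on the bench (height (world z) of panel_top below 0.06 m).
It fails at once if the red bottle, the dropper bottle or the small tin is moved more than 30 mm or tipped (distance of any of bottle, dropper, tin from where it was at the start of the episode above 0.03 m or angle between any of bottle, dropper, tin's own z axis and vertical above 0.35 rad).
It also fails if it takes over 61 s, if anything falls off the work surface, if the arm or the gripper's body presses on something with over 40 N, if the wrist force passes 120 N, or if a joint passes its speed limit or range.

## Working session

There is one attempt and no reset: what is moved stays moved. The work goes in short steps, Python scripts to look and compute and a tool call to move; the robot and the scene stay as the last step left them, time stands still between calls to the robot, and variables do not carry over. Pictures are saved under pics/ and viewed, at most 10 in all, crops included, and the job is handed in when it is done.

Besides the shell and the picture viewer there is one more tool, called after "Request:" by a JSON object that holds its "api" and its "payload", one argument or row to a line. step_arm: Moves the arm, as the interface text tells. Its arguments: {"type":"object","properties":{"commands":{"type":"string"}},"required":["commands"]}

```bash
ls; mkdir -p pics
python3 - <<'E'
from rig import sensors, vision
import cv2,numpy as np
s=sensors.sense();print({k:np.round(v,3).tolist() for k,v in s.items()})
for c in ["scene","side"]:
    im=vision.get_image(c);cv2.imwrite(f"pics/{c}0.png",im["color"][:,:,::-1])
    print(c,im["vfov"],im["cx"],im["cy"],np.round(im["world_to_cam"],4).tolist())
    for q in ["tray_front","panel_edge","hole_left","hole_right","hook_left_tip","hook_right_tip","hook_left","hook_right","tray","rack","panel_top","bottle","dropper","tin"]:
        print(q,[(np.round(d["uv"],1).tolist(),round(d["conf"],2)) for d in vision.mark_of(q,c)[:2]])
E
```

```text
pics
{'clock': 0.0, 'joint_pos': [1.259, 0.322, -0.07, 1.452, 0.023, 1.371, -0.057], 'joint_vel': [-0.0, -0.001, 0.002, 0.0, -0.001, 0.0, 0.0], 'joint_efforts': [0.001, -49.128, -0.404, -31.253, -0.064, 0.044, 0.0], 'eef_pos': [207.979, -615.602, 403.644], 'tcp_rot': [-3.098, -0.509, 0.001], 'force': [-0.2, -0.133, -0.393], 'torque': [-0.001, -0.006, 0.076], 'gripper_force': 0.0, 'opening': 87.225}
scene 49.99878460097546 319.46319993731447 236.64985969028294 [[0.8846, -0.4663, -0.0058, -447.6616], [-0.3524, -0.6602, -0.6633, 345.8421], [0.3055, 0.5888, -0.7483, 795.7928], [0.0, 0.0, 0.0, 1.0]]
tray_front [([389.1, 314.7], 0.63)]
panel_edge [([393.8, 306.7], 0.98)]
hole_left []
hole_right [([425.0, 326.7], 0.75)]
hook_left_tip [([291.5, 116.4], 0.44), ([414.6, 294.6], 0.21)]
hook_right_tip [([310.5, 147.5], 0.49), ([365.9, 399.5], 0.38)]
hook_left [([309.2, 114.1], 0.63), ([325.4, 342.5], 0.17)]
hook_right [([334.3, 151.7], 0.52)]
tray [([413.5, 326.6], 0.85)]
rack [([316.0, 203.8], 0.87)]
panel_top [([419.7, 291.3], 0.94), ([308.8, 116.0], 0.18)]
bottle [([323.4, 342.3], 0.96), ([370.6, 400.5], 0.73)]
dropper [([363.2, 249.4], 0.9), ([314.4, 205.7], 0.4)]
tin [([387.1, 316.0], 0.64), ([372.4, 400.3], 0.6)]
side 53.46431028077186 318.7262387350518 234.11440232857905 [[-0.957, -0.2902, 0.0025, 561.0994], [-0.1289, 0.4172, -0.8996, 167.1488], [0.26, -0.8612, -0.4367, 1089.091], [0.0, 0.0, 0.0, 1.0]]
tray_front [([324.9, 224.1], 0.96)]
panel_edge [([324.7, 219.7], 0.76)]
hole_left [([314.4, 223.7], 0.94)]
hole_right [([317.0, 212.3], 0.89), ([253.8, 234.2], 0.24)]
hook_left_tip [([239.8, 254.2], 0.51)]
hook_right_tip [([269.1, 231.4], 0.46)]
hook_left [([222.0, 257.5], 0.61)]
hook_right [([253.7, 235.3], 0.61)]
tray [([301.5, 252.4], 0.94)]
rack [([257.4, 329.7], 0.57)]
panel_top [([304.4, 219.1], 0.9)]
bottle []
dropper [([270.7, 289.4], 0.76)]
tin [([361.6, 243.9], 0.64)]
```

View pics/scene0.png

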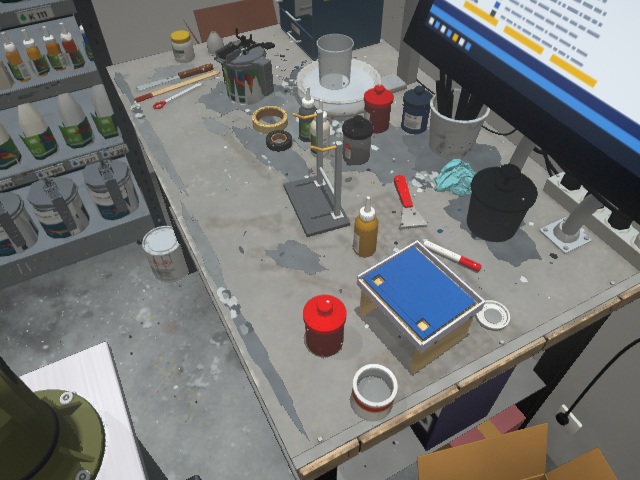

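View pics/side0.png

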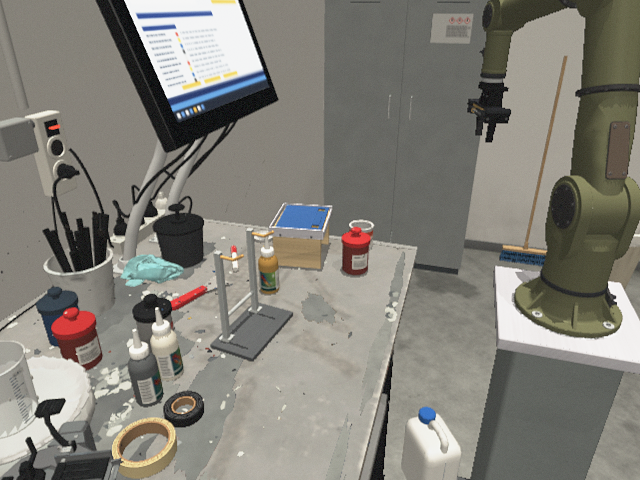

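The scene view shows the blue panel at about (420,290), with holes at (378,282) and (422,326). The rack's brass hooks are at about (307,116) and (322,149), the red bottle at (325,325) and the tin at (375,388). The side view confirms the layout: the rack is at (250,290) and the panel at (303,218).

```bash
cat > h.py <<'E'
import numpy as np,cv2
from scipy.optimize import least_squares
from scipy.spatial.transform import Rotation as R
def cam(im):
    h=im["color"].shape[0];f=h/2/np.tan(np.radians(im["vfov"]/2))
    return f,im["cx"],im["cy"],np.array(im["world_to_cam"])
def proj(c,P):
    f,cx,cy,M=c;q=np.atleast_2d(P)@M[:3,:3].T+M[:3,3]
    return np.c_[f*q[:,0]/q[:,2]+cx,f*q[:,1]/q[:,2]+cy]
def planar(p,P):  # p=x,y,yaw
    c,s=np.cos(p[2]),np.sin(p[2]);P=np.atleast_2d(P).astype(float)
    return np.c_[p[0]+c*P[:,0]-s*P[:,1],p[1]+s*P[:,0]+c*P[:,1],P[:,2]]
def ray(c,uv,z):
    f,cx,cy,M=c;d=M[:3,:3].T@np.array([(uv[0]-cx)/f,(uv[1]-cy)/f,1]);o=-M[:3,:3].T@M[:3,3]
    return o+d*(z-o[2])/d[2]
def fit(obs,x0): # obs: (cam, P local, uv)
    f=lambda p:np.concatenate([(proj(c,planar(p,P))[0]-uv) for c,P,uv in obs])
    r=least_squares(f,x0,loss="soft_l1",f_scale=1.5)
    return r.x,f(r.x).reshape(-1,2)
E
python3 - <<'E'
from h import *
from rig import vision
S=vision.get_image("scene");D=vision.get_image("side");cs,cd=cam(S),cam(D)
print("bottle",ray(cs,(323.4,342.3),0).round(),"dropper",ray(cs,(363.2,249.4),0).round(),ray(cd,(270.7,289.4),0).round(),"tin",ray(cs,(372.4,400.3),0).round())
b=S["color"].astype(int);m=((b[:,:,2]>110)&(b[:,:,0]<80)).astype(np.uint8)
m[:230]=0;m[:,:340]=0;m[:,500:]=0
ct=max(cv2.findContours(m,0,1)[0],key=cv2.contourArea)
print("quad",cv2.approxPolyDP(ct,6,True)[:,0].tolist())
def t(im,x,y,w,h): return cv2.resize(im["color"][y:y+h,x:x+w,::-1],(400,300),interpolation=cv2.INTER_CUBIC)
cv2.imwrite("pics/mos.png",np.vstack([np.hstack([t(S,345,235,160,120),t(S,290,100,80,60)]),np.hstack([t(D,260,195,80,60),t(D,205,220,80,60)])]))
rk=[(cs,(14,55,200),(309.2,114.1)),(cs,(14,-55,200),(334.3,151.7)),(cs,(-24,55,213),(291.5,116.4)),(cs,(-24,-55,213),(310.5,147.5)),
(cs,(0,0,0),(316,203.8)),(cd,(14,55,200),(222,257.5)),(cd,(14,-55,200),(253.7,235.3)),(cd,(-24,55,213),(239.8,254.2)),(cd,(-24,-55,213),(269.1,231.4)),(cd,(0,0,0),(257.4,329.7))]
x,r=fit(rk,[700,0,0]);print("rack",x.round(3),r.round(1).tolist())
tr=[(cs,(0,0,0),(413.5,326.6)),(cs,(-70,0,100),(389.1,314.7)),(cd,(-70,0,100),(324.9,224.1)),(cd,(0,0,0),(301.5,252.4))]
x,r=fit(tr,[700,-300,0]);print("tray",x.round(3),r.round(1).tolist())
pn=[(cs,(0,0,108),(419.7,291.3)),(cs,(-60,0,110),(393.8,306.7)),(cs,(-41,-55,110),(425,326.7)),(cd,(-60,0,110),(324.7,219.7)),(cd,(-41,55,110),(314.4,223.7)),(cd,(-41,-55,110),(317,212.3)),(cd,(0,0,108),(304.4,219.1))]
x,r=fit(pn,[700,-300,0]);print("panel",x.round(3),r.round(1).tolist())
E
```

```text
bottle [498. -31.   0.] dropper [674. 124.   0.] [669. 127.   0.] tin [ 518. -165.    0.]
quad [[413, 247], [363, 278], [424, 338], [474, 302]]
rack [ 647.094  287.903 -144.622] [[1.5, 1.5], [-3.0, -4.4], [1.4, -2.0], [2.1, -0.9], [-0.7, 0.9], [1.8, 0.2], [0.1, -1.4], [1.2, 1.2], [0.9, -0.1], [-5.6, 0.7]]
tray [ 692.658 -277.205 -189.548] [[85.4, 83.7], [82.4, 45.3], [-8.0, -23.2], [10.5, -30.2]]
panel [657.553 -75.776 -24.968] [[-0.6, -0.0], [-0.8, 2.1], [0.2, -1.1], [-0.9, -2.3], [-0.5, 1.9], [2.4, -3.3], [-2.8, -2.3]]
```

View pics/mos.png

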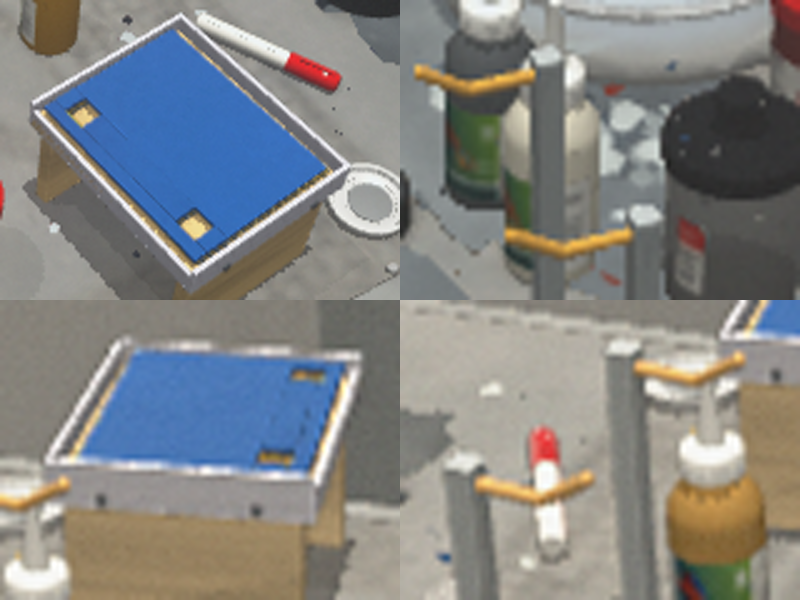

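The mosaic shows both hooks clearly in both views, along with both holes and the tray's lip corners. I'll refit with these pixels.

Run:
```python
from h import *
from rig import vision
cs,cd=cam(vision.get_image("scene")),cam(vision.get_image("side"))
o=[]
for y,S,D in [(55,[(293,114),(303.4,118),(316.6,115.2)],[(243.4,255.2),(233.2,259.6),(220.6,256.6)]),(-55,[(311.4,146.8),(322.6,150),(336.4,146.8)],[(273.6,231.2),(263.4,236.2),(252.2,233.2)])]:
    for P,a,b in zip([(-24,y,213),(-4,y,200),(24,y,200)],S,D): o+=[(cs,P,a),(cd,P,b)]
x,r=fit(o,[647,288,-.3]);print("rack",x.round(3),r.round(1).tolist());rk=x
o=[(cs,(70,83,114),(417.4,240.6)),(cs,(70,-83,114),(484.6,301)),(cs,(-70,83,114),(358.6,275.5)),(cs,(-70,-83,110),(420.5,345)),
(cd,(70,83,114),(269.4,228)),(cd,(70,-83,114),(284.4,203.4)),(cd,(-70,83,112),(323.5,232)),(cd,(-70,-83,112),(332,206))]
x,r=fit(o,[657,-76,.16]);print("tray",x.round(3),r.round(1).tolist());t=x
o=[(cs,(-41,55,112),(378.2,281)),(cs,(-41,-55,112),(422.6,325.4)),(cd,(-41,55,112),(315,226.4)),(cd,(-41,-55,112),(321.6,210.2)),
(cs,(60,75,112),(413,247)),(cs,(60,-75,112),(474,302)),(cs,(-60,75,112),(363,278)),(cs,(-60,-75,112),(424,338))]
x,r=fit(o,[657,-76,.16]);print("panel",x.round(3),r.round(1).tolist())
print("edge",planar(x,(-60,0,110)).round(1),"tray front",planar(t,(-70,0,100)).round(1))
```

```text
rack [ 6.45191e+02  2.85661e+02 -1.30000e-01] [[-0.0, 1.0], [-1.6, -0.3], [-0.8, 0.3], [-0.2, -0.6], [-1.0, 0.2], [-0.3, -0.6], [0.2, 0.7], [-1.9, -0.0], [-1.0, 0.6], [-0.1, -1.0], [-1.1, 0.5], [-0.7, -0.5]]
tray [ 6.57178e+02 -7.33110e+01  1.24000e-01] [[-1.0, -0.6], [-0.2, 0.8], [-3.0, -0.3], [0.3, 1.5], [-1.6, -1.9], [-1.2, -1.5], [-1.3, -1.0], [-0.2, -0.1]]
panel [ 6.54803e+02 -7.42340e+01  1.51000e-01] [[-0.4, -0.5], [0.2, -0.5], [-0.6, -1.1], [-1.1, -1.4], [-0.1, -0.4], [1.6, -0.1], [-1.2, 0.3], [-1.0, 2.0]]
edge [[595.5 -83.2 110. ]] tray front [[587.7 -82.  100. ]]
```

Request:
{"api": "step_arm", "payload": {
  "commands": "0 0 0 3.31 -2.05 0.3 4;0 0 0 3.31 -2.05 0.3 4;0 0 0 3.31 -2.05 0.3 4;0 0 0 3.31 -2.05 0.3 4;0 0 0 3.31 -2.05 0.3 4;0 0 0 3.31 -2.05 0.3 4;0 0 0 3.31 -2.05 0.3 4;0 0 0 3.31 -2.05 0.3 4;0 0 0 3.31 -2.05 0.3 4;0 0 0 3.31 -2.05 0.3 4;0 0 0 3.31 -2.05 0.3 4;0 0 0 3.31 -2.05 0.3 4;0 0 0 3.31 -2.05 0.3 4;0 0 0 3.31 -2.05 0.3 4;0 0 0 3.31 -2.05 0.3 4;0 0 0 3.31 -2.05 0.3 4;0 0 0 3.31 -2.05 0.3 4;0 0 5.5 3.31 -2.05 0.3 4;0 0 5.5 0 0 0 4;0 0 0 0 0 0 4"
}}

```text
clock: 3.37
eef_pos: [655.3, -71.9, 350.0]
tcp_rot: [-3.132, -0.215, 0.001]
force: [-0.4, -0.4, 0.4]
opening: 40.0
gripper_force: 0.0
```

Run:
```python
from h import *
from rig import vision,sensors
s=sensors.sense();print(np.round(s["joint_pos"],4).tolist(),np.round(s["eef_pos"],2),s["force"])
Rm=R.from_rotvec(s["tcp_rot"]).as_matrix();print(Rm.round(3).tolist())
im=vision.get_image("wrist");cv2.imwrite("pics/w1.png",im["color"][:,:,::-1]);cw=cam(im)
print("wcam",im["vfov"],np.round(im["world_to_cam"],3).tolist())
for q in ["panel_edge","hole_left","hole_right","panel_top","tray_front","bottle","tin","dropper"]:
    r=vision.mark_of(q,"wrist")
    for d in r[:2]: print(q,np.round(d["uv"],1),round(d["conf"],2),ray(cw,d["uv"],{"bottle":0,"tin":0,"dropper":0,"tray_front":100}.get(q,111)).round(1))
```

```text
[0.4146, 0.4059, -0.4523, 1.4845, 0.1785, 1.2931, -1.4887] [655.33 -71.88 350.04] [-0.43885117 -0.44326742  0.3751263 ]
[[0.991, 0.136, -0.001], [0.136, -0.991, 0.002], [-0.0, -0.002, -1.0]]
wcam 70.32276330198734 [[0.137, -0.991, -0.002, -161.506], [-0.95, -0.132, 0.281, 593.475], [-0.279, -0.037, -0.96, 518.281], [0.0, 0.0, 0.0, 1.0]]
hole_left [239.  308.9] 0.79 [604.3 -25.2 111. ]
hole_right [390.6 304.1] 0.72 [ 623.1 -132.   111. ]
panel_top [316.6 248.8] 0.65 [657. -74. 111.]
tray_front [393.4 304.2] 0.62 [ 617.9 -137.6  100. ]
bottle [256.3 345.8] 0.61 [497.1 -29.1   0. ]
dropper [114.3 168.2] 0.64 [673.5 123.1   0. ]
```

View pics/w1.png

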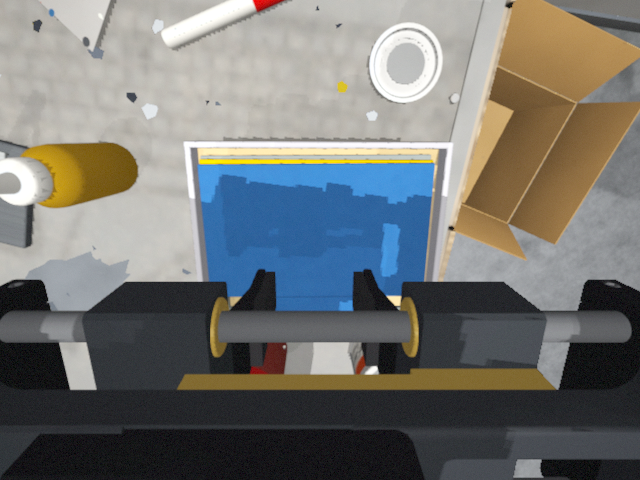

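The wrist view shows the panel centred under the gripper; its hole marks agree with my fit to within about 2 mm. Next I'll identify the arm's kinematics, to see whether a horizontal pinch is reachable.

```bash
cat > kin.py <<'E'
from h import *
import itertools
D=[([1.259,.322,-.07,1.452,.023,1.371,-.057],[207.98,-615.6,403.64],[-3.098,-.509,.001]),
([.4146,.4059,-.4523,1.4845,.1785,1.2931,-1.4887],[655.33,-71.88,350.04],[-3.132,-.215,.001])]
ax=lambda a,t:R.from_euler(a,t)
def fk(q,s,o1,o7,L,full=False):
    d1,l1,l2,l3,e1,e2,e3=L
    r=ax("z",s[0]*q[0]+o1);p=np.array([0,0,d1]);
    r=r*ax("y",q[1])*ax("z",s[1]*q[2]);p=p+r.apply([e1,0,l1])
    r=r*ax("y",q[3])*ax("z",s[2]*q[4]);p=p+r.apply([e2,0,l2]);w=p
    r=r*ax("y",q[5])*ax("z",s[3]*q[6]+o7);p=p+(r*ax("z",-(s[3]*q[6]+o7))).apply([e3,0,l3])
    return (p,r,w) if full else (p,r)
E
python3 - <<'E'
from kin import *
res=[]
for s in itertools.product([1,-1],repeat=4):
  for o1 in np.arange(4)*np.pi/2:
    for o7 in np.arange(4)*np.pi/2:
      e=sum((fk(q,s,o1,o7,[0]*7)[1]*R.from_rotvec(v).inv()).magnitude() for q,p,v in D)
      res.append((e,s,o1,o7))
res.sort(key=lambda t:t[0])
for t in res[:5]: print(t)
_,s,o1,o7=res[0]
f=lambda L:np.r_[np.concatenate([fk(q,s,o1,o7,L)[0]-p for q,p,v in D]),0.02*(L-np.array([350,400,400,150,0,0,0]))]
r=least_squares(f,[350,400,400,150,0,0,0]);print(r.x.round(1),r.fun[:6].round(2))
E
```

```text
(0.000967714286487846, (-1, -1, -1, -1), np.float64(0.0), np.float64(1.5707963267948966))
(0.006357210774740095, (-1, -1, -1, -1), np.float64(4.71238898038469), np.float64(0.0))
(0.00651472223421419, (-1, -1, -1, -1), np.float64(1.5707963267948966), np.float64(3.141592653589793))
(0.009053086440676792, (-1, -1, -1, -1), np.float64(3.141592653589793), np.float64(4.71238898038469))
(0.40176651935198937, (-1, -1, 1, -1), np.float64(1.5707963267948966), np.float64(3.141592653589793))
[299.1 621.  502.  231.3   3.3 154.9  10.9] [21.07  9.   -0.37  0.6  -2.21  0.39]
```

Request:
{"api": "step_arm", "payload": {
  "commands": "0 0 0 0 0 2.5 4;0 0 0 0 0 2 4;0 0 0 0 0 0.6 4;0 0 0 0 0 0 4;0 0 0 0 0 0 4"
}}

```text
clock: 4.23
eef_pos: [654.5, -75.8, 300.2]
tcp_rot: [3.135, 0.21, 0.0]
force: [1.3, 1.0, -0.1]
opening: 40.1
gripper_force: 0.0
```

Request:
{"api": "step_arm", "payload": {
  "commands": "0 0 0 0 0 0.2 4;0 0 0 0 0 0.1 4;0 0 0 0 0 0.1 4;0 0 0 0 0 0 4"
}}

```text
clock: 4.57
eef_pos: [654.5, -75.5, 296.2]
tcp_rot: [3.134, 0.21, 0.001]
force: [-0.2, 0.0, -0.6]
opening: 40.1
gripper_force: 0.0
```

Request:
{"api": "step_arm", "payload": {
  "commands": "0 0 0 0 0 0.1 4;0 0 0 0 0 0.1 4;0 0 0 0 0 0 4"
}}

```text
clock: 4.82
eef_pos: [654.5, -75.5, 294.7]
tcp_rot: [3.134, 0.21, 0.001]
force: [-1.6, 0.1, 4.0]
opening: 40.2
gripper_force: 2.3
```

Request:
{"api": "step_arm", "payload": {
  "commands": "0 0 0 0 0 0.1 4;0 0 0 0 0 0 4;0 0 0 -0.3 0 0 4;0 0 0 -0.3 0 0 4;0 0 0 -0.4 0 0 4;0 0 0 0 0 0 4"
}}

```text
clock: 5.32
eef_pos: [645.2, -76.7, 294.7]
tcp_rot: [3.134, 0.21, 0.007]
force: [-0.2, 1.5, 6.2]
opening: 40.0
gripper_force: 2.9
```

```bash
cat > look.py <<'E'
from h import *
from rig import vision,sensors
s=sensors.sense();print(np.round(s["joint_pos"],4).tolist(),np.round(s["eef_pos"],2).tolist(),np.round(s["tcp_rot"],4).tolist())
o=[]
for c in ["scene","side"]:
    k=cam(vision.get_image(c))
    for q,P in [("panel_edge",(-60,0,110)),("hole_left",(-41,55,110)),("hole_right",(-41,-55,110)),("panel_top",(0,0,108))]:
        r=vision.mark_of(q,c)
        if r and r[0]["conf"]>.5: o.append((k,P,r[0]["uv"]))
x,r=fit(o,[630,-78,.14]);print("panel",x.round(3),r.round(1).tolist())
t=np.array([657.2,-73.3,.135]);d=planar(x,(-60,0,110))[0,:2]-planar(t,(-70,0,100))[0,:2]
print("overhang",-(d@[np.cos(t[2]),np.sin(t[2])]).round(1))
E
python3 look.py
```

```text
[0.4242, 0.4257, -0.4449, 1.5733, 0.1935, 1.1819, -1.4958] [645.17, -76.7, 294.72] [3.134, 0.2101, 0.007]
panel [ 6.47485e+02 -7.67580e+01  1.16000e-01] [[-1.2, 0.5], [-1.9, 3.3], [-1.7, 0.2], [3.3, -2.5], [0.5, -3.7], [-4.2, -0.2], [-0.8, -4.8], [-1.6, -1.7]]
overhang 0.1
```

Request:
{"api": "step_arm", "payload": {
  "commands": "0 0 0 -0.4 0 0 4;0 0 0 -0.4 0 0 4;0 0 0 -0.4 0 0 4;0 0 0 -0.4 0 0 4;0 0 0 -0.4 0 0 4;0 0 0 -0.4 0 0 4;0 0 0 -0.4 0 0 4;0 0 0 -0.4 0 0 4;0 0 0 -0.4 0 0 4;0 0 0 0 0 0 4;0 0 0 0 0 0 4;0 0 0 0 0 0 4"
}}

```text
clock: 6.82
eef_pos: [609.6, -81.5, 294.7]
tcp_rot: [3.134, 0.21, 0.006]
force: [0.2, -0.2, 7.1]
opening: 40.1
gripper_force: 3.5
```

```bash
python3 look.py
```

```text
[0.4605, 0.3562, -0.4519, 1.6643, 0.1676, 1.1558, -1.4709] [609.59, -81.51, 294.67] [3.1338, 0.2101, 0.0058]
panel [ 6.06881e+02 -8.09450e+01  1.28000e-01] [[-2.3, 0.8], [0.6, 0.2], [-1.1, -0.8], [-0.0, -0.3], [-0.4, -1.7], [-0.2, -2.9], [-20.3, -58.7], [0.5, -2.4]]
overhang 40.9
```

Request:
{"api": "step_arm", "payload": {
  "commands": "0 0 0 0 0 -3 4;0 0 0 0 0 -4 4;0 0 0 0 0 -4 4;0 0 -7 0 0 0 4;0 0 -7 0 0 0 4;0 0 -7 0 0 0 4;0 0 -7 0 0 0 4;0 0 -7 0 0 0 4;0 0 -7 0 0 0 4;0 0 -7 0 0 0 4;0 0 -7 0 0 0 4;0 0 -7 0 0 0 4;0 0 -7 0 0 0 4;0 0 -7 0 0 0 4;0 0 -7 0 0 0 4;0 0 -6 0 0 0 4;0 0 0 0 0 0 4"
}}

```text
clock: 8.73
eef_pos: [608.7, -81.8, 402.4]
tcp_rot: [-2.065, -2.367, 0.0]
force: [1.2, 0.5, 0.5]
opening: 39.9
gripper_force: 0.0
```

```bash
python3 - <<'E' | tee -a log.txt
from rig import sensors;import numpy as np
s=sensors.sense();print([np.round(s[k],4).tolist() for k in ["joint_pos","eef_pos","tcp_rot"]])
E
```

```text
[[0.6352, 0.3134, -0.6729, 1.5297, 0.1973, 1.3679, 0.0825], [608.736, -81.7763, 402.4469], [-2.0647, -2.3674, 0.0001]]
```

Request:
{"api": "step_arm", "payload": {
  "commands": "-7 0 0 0 -4 0 4;-7 0 0 0 -4 0 4;-7 0 0 0 -2 0 4;-7 0 0 0 0 0 4;-7 0 0 0 0 0 4;0 0 0 0 0 0 4"
}}

```text
clock: 9.23
eef_pos: [508.6, -95.7, 392.3]
tcp_rot: [1.762, 2.001, 0.634]
force: [-0.3, 0.3, -0.6]
opening: 40.3
gripper_force: 0.0
```

```bash
python3 - <<'E' | tee -a log.txt
from rig import sensors;import numpy as np
s=sensors.sense();print([np.round(s[k],4).tolist() for k in ["joint_pos","eef_pos","tcp_rot"]])
E
cat >> kin.py <<'E'
D+=[([.4242,.4257,-.4449,1.5733,.1935,1.1819,-1.4958],[645.17,-76.7,294.72],[3.134,.2101,.007]),([.4605,.3562,-.4519,1.6643,.1676,1.1558,-1.4709],[609.59,-81.51,294.67],[3.1338,.2101,.0058])]
import os,ast
D+=[tuple(ast.literal_eval(l)) for l in open("log.txt")] if os.path.exists("log.txt") else []
s,o1,o7=(-1,-1,-1,-1),0.,np.pi/2
def fitL():
    f=lambda L:np.r_[np.concatenate([fk(q,s,o1,o7,L)[0]-p for q,p,v in D]),0.002*(L-np.array([350,400,400,150,0,0,0]))]
    r=least_squares(f,[350,400,400,150,0,0,0]);return r.x,r.fun[:-7].reshape(-1,3)
E
python3 -c "
from kin import *
L,e=fitL();print(L.round(1),e.round(1).tolist())
print([float((fk(q,s,o1,o7,L)[1]*R.from_rotvec(v).inv()).magnitude().round(4)) for q,p,v in D])"
```

```text
[[0.869, -0.1533, -0.6043, 2.0318, -0.4703, 0.7042, 0.6508], [508.5856, -95.7249, 392.2537], [1.7615, 2.0013, 0.634]]
[ 193.2  567.1  515.   308.9 -177.4  -29.8 -120.2] [[18.9, 16.4, 0.0], [6.7, 4.7, 5.5], [13.1, 6.4, 7.3], [4.1, 11.0, -1.3], [-10.2, 1.3, -10.6], [-1.2, 10.2, -0.8]]Traceback (most recent call last):
  File "<string>", line 4, in <module>
    print([float((fk(q,s,o1,o7,L)[1]*R.from_rotvec(v).inv()).magnitude().round(4)) for q,p,v in D])
                 ^^^^^^^^^^^^^^^^^^^^^^^^^^^^^^^^^^^^^^^^^^^^^^^^^^^^^^^^^^^^^
AttributeError: 'float' object has no attribute 'round'
```

```bash
cat > kin2.py <<'E'
from kin import *
def fk(q,L,full=False):
    v=np.asarray(L).reshape(7,3);r=R.identity();p=np.zeros(3);sg=[-1,1,-1,1,-1,1,-1];pts=[]
    for i in range(7):
        r=r*ax("z" if i%2==0 else "y",sg[i]*q[i]);
        if i==6: r0=r; r=r*ax("z",np.pi/2)
        p=p+r.apply(v[i]);pts.append(p)
    return (p,r,pts) if full else (p,r)
L0=np.array([0,0,250,0,0,200,0,0,200,0,0,200,0,0,200,0,0,150,0,0,0.])
def fitL():
    f=lambda L:np.r_[np.concatenate([fk(q,L)[0]-p for q,p,v in D]),0.003*(L-L0)]
    r=least_squares(f,L0);return r.x,r.fun[:-21].reshape(-1,3)
E
python3 -c "
from kin2 import *
L,e=fitL();print(L.reshape(7,3).round(1).tolist(),e.round(1).tolist())
print([round(float((fk(q,L)[1]*R.from_rotvec(v).inv()).magnitude()),4) for q,p,v in D])"
```

```text
[[1.8, -7.8, 247.5], [-1.8, -7.8, 233.9], [1.5, -6.3, 233.9], [-0.2, -6.3, 256.6], [-0.5, 0.9, 256.6], [1.7, 0.9, 167.5], [-0.0, 0.0, 17.5]] [[-0.0, 0.0, -0.0], [-0.0, 0.1, 0.0], [0.0, -0.0, -0.0], [0.0, -0.0, -0.0], [0.0, -0.0, -0.0], [-0.0, 0.0, 0.0]]
[0.0005, 0.0004, 0.0001, 0.0001, 0.0001, 0.0001]
```

```bash
cat >> kin2.py <<'E'
lo=np.array([-2.86,-.3,-1.38,.06,-1.56,.09,-2.69])+.03;hi=np.array([2.86,2.09,1.24,2.45,4.7,2.05,2.69])-.03
LL,_=fitL()
def pose(g,th,yaw): # grasp pt, pitch below horizontal, yaw; tool y up/forward
    z=np.array([np.cos(th)*np.cos(yaw),np.cos(th)*np.sin(yaw),-np.sin(th)])
    x=np.array([-np.sin(yaw),np.cos(yaw),0]);y=np.cross(z,x)
    return np.array(g)-164*z,R.from_matrix(np.c_[x,y,z])
def ik(P,Rt,seed):
    f=lambda q:np.r_[(fk(q,LL)[0]-P)/100,(fk(q,LL)[1]*Rt.inv()).as_rotvec(),.001*(q-seed)]
    r=least_squares(f,np.clip(seed,lo+.01,hi-.01),bounds=(lo,hi));return r.x,np.linalg.norm(r.fun[:6])
E
python3 - <<'E'
from kin2 import *
rng=np.random.default_rng(0)
for th in [0,15,25,35,45,55,65]:
    P,Rt=pose((563.5,-87,110),np.radians(th),.13)
    best=[]
    for k in range(25):
        q,e=ik(P,Rt,np.array(D[-1][0]) if k==0 else rng.uniform(lo,hi))
        if k==0: print(th,"cont",q.round(2).tolist(),round(e,4))
        if e<.01: best.append(q)
    for b in {tuple(b.round(1)) for b in best}: print("   ",[float(v) for v in b])
E
```

```text
0 cont [2.2, 2.02, -1.13, 2.42, -0.47, 0.12, 2.66] 0.2963
15 cont [1.91, 1.22, -1.35, 2.42, -1.26, 0.15, 2.66] 0.4051
25 cont [1.78, 0.48, -1.35, 2.42, -1.53, 0.33, 2.3] 0.3216
35 cont [1.73, 0.06, -1.35, 2.41, -1.53, 0.41, 1.95] 0.1679
45 cont [0.86, -0.05, -0.57, 2.39, -1.42, 0.32, 1.71] 0.0
    [0.3, -0.1, -0.1, 2.4, -1.4, 0.3, 1.7]
    [1.2, -0.1, -0.9, 2.4, -1.4, 0.3, 1.7]
    [-0.0, -0.1, 0.3, 2.4, -1.4, 0.3, 1.7]
    [0.9, -0.1, -0.6, 2.4, -1.4, 0.3, 1.7]
    [1.4, -0.1, -1.1, 2.4, -1.4, 0.4, 1.7]
55 cont [0.85, -0.03, -0.61, 2.27, -0.64, 0.39, 0.9] 0.0
    [-1.0, -0.3, 1.2, 2.3, 0.1, 0.3, 0.2]
    [1.6, -0.0, -1.3, 2.3, -0.7, 0.4, 1.0]
    [-0.6, -0.1, 0.8, 2.3, -0.4, 0.4, 0.7]
    [0.5, -0.0, -0.2, 2.3, -0.6, 0.4, 0.9]
    [-0.4, -0.1, 0.6, 2.3, -0.5, 0.4, 0.8]
    [0.5, -0.0, -0.3, 2.3, -0.6, 0.4, 0.9]
    [0.0, -0.1, 0.2, 2.3, -0.6, 0.4, 0.8]
    [0.7, -0.0, -0.4, 2.3, -0.6, 0.4, 0.9]
    [-0.5, -0.1, 0.7, 2.3, -0.4, 0.4, 0.7]
    [0.9, -0.0, -0.6, 2.3, -0.6, 0.4, 0.9]
    [-1.0, -0.2, 1.2, 2.3, 0.0, 0.3, 0.3]
    [0.7, -0.0, -0.5, 2.3, -0.6, 0.4, 0.9]
65 cont [0.8, 0.04, -0.62, 2.14, -0.21, 0.57, 0.47] 0.0
    [0.8, 0.0, -0.6, 2.1, -0.2, 0.6, 0.5]
    [1.5, 0.2, -1.3, 2.1, 0.0, 0.6, 0.3]
    [-0.8, -0.0, 1.0, 2.2, -0.2, 0.6, 0.5]
    [-1.0, -0.1, 1.2, 2.2, -0.2, 0.6, 0.4]
    [0.2, 0.0, -0.0, 2.2, -0.2, 0.6, 0.5]
    [-0.5, -0.0, 0.7, 2.2, -0.2, 0.6, 0.5]
    [0.0, 0.0, 0.2, 2.2, -0.3, 0.6, 0.5]
    [1.1, 0.1, -1.0, 2.1, -0.2, 0.6, 0.4]
    [0.2, 0.0, -0.1, 2.2, -0.2, 0.6, 0.5]
    [-0.7, -0.0, 0.9, 2.2, -0.2, 0.6, 0.5]
    [-0.9, -0.0, 1.1, 2.2, -0.2, 0.6, 0.5]
    [0.6, 0.0, -0.4, 2.1, -0.2, 0.6, 0.5]
```

Run:
```python
from kin2 import *
rng=np.random.default_rng(0)
for flip in [0,1]:
 for yaw in [-.3,.13,.5]:
  for th in [0,20,30,40]:
    P,Rt=pose((565,-100,110),np.radians(th),yaw)
    if flip: Rt=Rt*ax("z",np.pi)
    best=[]
    for k in range(30):
        q,e=ik(P,Rt,rng.uniform(lo,hi))
        best.append((e,q.round(2).tolist()))
    best.sort();print(flip,yaw,th,round(best[0][0],3),best[0][1],best[1][1] if best[1][0]<.01 else "")
```

```text
0 -0.3 0 0.399 [1.37, 1.9, -1.03, 2.42, 4.05, 1.66, -1.65] 
0 -0.3 20 0.522 [1.07, 0.54, -1.35, 2.42, 1.9, 1.16, -2.09] 
0 -0.3 30 0.318 [1.28, 0.06, -1.35, 2.42, 1.66, 0.41, -1.91] 
0 -0.3 40 0.068 [1.34, -0.14, -1.3, 2.42, 1.77, 0.12, -2.05] 
0 0.13 0 0.228 [2.13, 1.94, -1.16, 2.42, 4.6, 0.12, -2.47] 
0 0.13 20 0.333 [1.84, 0.79, -1.35, 2.42, 4.66, 0.25, 2.66] 
0 0.13 30 0.196 [1.76, 0.3, -1.35, 2.42, 4.55, 0.34, 2.34] 
0 0.13 40 0.0 [1.36, -0.01, -0.99, 2.42, 4.5, 0.39, 2.12] [1.36, -0.01, -0.99, 2.42, 4.5, 0.39, 2.12]
0 0.5 0 0.0 [2.03, 1.64, -1.26, 2.29, -0.46, 0.28, 2.32] [2.12, 1.92, -1.34, 2.28, 0.6, 0.32, 1.37]
0 0.5 20 0.0 [-0.43, 0.84, 1.21, 2.39, 4.18, 1.75, 2.47] [1.92, 1.03, -1.35, 2.33, -0.9, 0.26, 2.29]
0 0.5 30 0.0 [-0.49, 0.49, 1.21, 2.37, 4.48, 1.31, 2.4] [0.29, 0.21, 0.34, 2.35, 4.64, 0.95, 2.43]
0 0.5 40 0.0 [1.12, 0.15, -0.6, 2.27, -1.28, 0.67, 2.08] [1.39, 0.2, -0.89, 2.26, -1.21, 0.62, 2.04]
1 -0.3 0 0.4 [1.37, 1.9, -1.03, 2.42, 4.05, 1.66, 1.49] 
1 -0.3 20 0.522 [1.07, 0.54, -1.35, 2.42, 1.9, 1.15, 1.05] 
1 -0.3 30 0.318 [1.28, 0.06, -1.35, 2.42, 1.66, 0.41, 1.23] 
1 -0.3 40 0.068 [1.34, -0.14, -1.3, 2.42, 1.77, 0.12, 1.09] 
1 0.13 0 0.222 [2.2, 2.06, -1.22, 2.42, 1.66, 0.12, -2.66] 
1 0.13 20 0.331 [1.84, 0.83, -1.35, 2.42, 4.59, 0.25, -0.37] 
1 0.13 30 0.195 [1.76, 0.3, -1.35, 2.42, 4.55, 0.34, -0.8] 
1 0.13 40 0.0 [1.73, -0.01, -1.35, 2.41, 4.52, 0.39, -1.02] [1.35, -0.01, -0.99, 2.42, 4.5, 0.39, -1.02]
1 0.5 0 0.0 [0.87, 0.67, -0.14, 2.32, 4.41, 1.44, -0.12] [0.22, 0.76, 0.49, 2.34, 4.19, 1.81, -0.25]
1 0.5 20 0.0 [-0.43, 0.84, 1.21, 2.39, 4.18, 1.75, -0.67] [0.27, 0.36, 0.43, 2.38, 4.45, 1.22, -0.49]
1 0.5 30 0.0 [0.05, 0.23, 0.6, 2.36, 4.61, 1.01, -0.71] [0.4, 0.2, 0.23, 2.35, 4.65, 0.93, -0.71]
1 0.5 40 0.0 [0.16, 0.11, 0.39, 2.3, -1.39, 0.78, -1.01] [-0.15, 0.13, 0.72, 2.31, -1.42, 0.82, -1.0]
```

```bash
cat > scan.py <<'E'
from kin2 import *
T=np.array([657.2,-73.3,.135]);ot=[(498,-30,36.5,118),(518,-165,35.5,66)]
def clear(P,Rt):
    a=np.linspace(0,113,12);u=np.linspace(-37.5,37.5,9);v=np.linspace(-95,95,25)
    G=np.stack(np.meshgrid(u,v,a),-1).reshape(-1,3);W=Rt.apply(G)+P;c=[W[:,2].min()]
    for x,y,r,h in ot:
        d=np.hypot(W[:,0]-x,W[:,1]-y)-r;dz=W[:,2]-h
        c.append(np.where(dz<0,d,np.where(d<0,dz,np.hypot(np.maximum(d,0),dz))).min())
    return np.round(c,0)
E
python3 - <<'E'
from scan import *
rng=np.random.default_rng(0)
for yaw in [.13,.25,.35,.45]:
 for ty in [0,-12,-22]:
  for th in [25,30,35,40,45]:
    g=planar(T,(-94,ty,110))[0];P,Rt=pose(g,np.radians(th),yaw);c=clear(P,Rt)
    if c.min()<3: continue
    best=min((ik(P,Rt,D[-1][0] if k==0 else rng.uniform(lo,hi))[::-1] for k in range(12)),key=lambda t:t[0])
    if best[0]<.01: print(yaw,ty,th,c,best[1].round(2).tolist())
E
```

```text
0.13 -22 40 [70. 12. 11.] [1.09, -0.0, -0.72, 2.42, 4.51, 0.39, 2.12]
0.13 -22 45 [79. 12. 19.] [-0.67, -0.13, 0.99, 2.41, -1.2, 0.24, 1.6]
0.25 -12 40 [70. 10.  6.] [0.22, -0.0, 0.19, 2.41, 4.66, 0.49, 2.09]
0.25 -12 45 [79. 11. 15.] [0.19, -0.02, 0.19, 2.37, -1.33, 0.44, 1.78]
0.25 -22 40 [70. 20.  5.] [1.54, 0.1, -1.1, 2.36, -1.53, 0.45, 2.08]
0.25 -22 45 [79. 20. 14.] [1.75, 0.13, -1.35, 2.31, -1.16, 0.38, 1.7]
0.35 0 40 [70.  5.  4.] [0.51, 0.03, -0.07, 2.38, -1.52, 0.57, 2.09]
0.35 0 45 [79.  7. 13.] [0.98, 0.03, -0.57, 2.32, -1.27, 0.52, 1.82]
0.35 -12 40 [70. 16.  4.] [-0.1, 0.04, 0.58, 2.38, -1.51, 0.62, 2.1]
0.35 -12 45 [79. 17. 13.] [0.48, 0.03, -0.05, 2.32, -1.28, 0.55, 1.84]
0.35 -22 40 [70. 26.  4.] [0.82, 0.07, -0.33, 2.34, -1.47, 0.59, 2.08]
0.35 -22 45 [79. 27. 13.] [0.58, 0.04, -0.13, 2.31, -1.26, 0.56, 1.85]
0.45 0 40 [70. 11.  4.] [1.06, 0.11, -0.58, 2.32, -1.37, 0.63, 2.08]
0.45 0 45 [79. 13. 13.] [1.04, 0.08, -0.6, 2.28, -1.18, 0.59, 1.86]
0.45 -12 40 [70. 22.  4.] [0.07, 0.09, 0.46, 2.33, -1.43, 0.73, 2.12]
0.45 -12 45 [79. 24. 13.] [1.06, 0.1, -0.6, 2.26, -1.16, 0.6, 1.86]
0.45 -22 40 [70. 32.  4.] [-0.36, 0.14, 0.93, 2.33, -1.46, 0.81, 2.14]
0.45 -22 45 [79. 33. 13.] [1.15, 0.12, -0.68, 2.25, -1.13, 0.6, 1.85]
```

```bash
cat > plan.py <<'E'
from scan import *
from rig import sensors
def now():
    s=sensors.sense();return np.array(s["joint_pos"]),np.array(s["eef_pos"]),R.from_rotvec(s["tcp_rot"])
def rel(P,Rt,P2,R2):
    return "shift(cm)",(Rt.inv().apply(P2-P)/10).round(2).tolist(),"turn(deg)",np.degrees((Rt.inv()*R2).as_rotvec()).round(1).tolist()
E
python3 - <<'E'
from plan import *
q,P,Rt=now();th=np.radians(48);g=planar(T,(-104,-20,118.4))[0];print("C",g)
Pt,R2=pose(g,th,.13);z=R2.as_matrix()[:,2];print("clear",clear(Pt,R2))
Pa=P;Ra=Rt
for nm,d in [("pre",90),("mid",30),("fin",0)]:
    Pb=Pt-d*z;q,e=ik(Pb,R2,q);print(nm,Pb.round(1),q.round(2).tolist(),round(e,4),rel(Pa,Ra,Pb,R2));Pa,Ra=Pb,R2
for dz in [0,30,60,90]:
    print(dz,[ (t,round(ik(*pose(g+[0,0,dz],np.radians(t),.13),q)[1],3)) for t in [20,30,40,48]])
E
```

```text
C [ 556.83806777 -107.11541897  118.4       ]
clear [93. 16. 37.]
pre [ 388.3 -129.1  307.2] [0.66, -0.27, -0.19, 2.36, -0.87, 0.66, 1.23] 0.1069 ('shift(cm)', [-1.79, -15.0, -0.15], 'turn(deg)', [-6.9, 0.1, -0.1])
mid [ 428.1 -123.9  262.6] [0.59, -0.16, -0.23, 2.37, -1.0, 0.42, 1.31] 0.0 ('shift(cm)', [0.0, -0.0, 6.0], 'turn(deg)', [0.0, 0.0, 0.0])
fin [ 448.  -121.3  240.3] [0.56, -0.07, -0.23, 2.36, -1.09, 0.36, 1.41] 0.0 ('shift(cm)', [-0.0, 0.0, 3.0], 'turn(deg)', [0.0, 0.0, 0.0])
0 [(20, np.float64(0.342)), (30, np.float64(0.217)), (40, np.float64(0.051)), (48, np.float64(0.0))]
30 [(20, np.float64(0.333)), (30, np.float64(0.205)), (40, np.float64(0.0)), (48, np.float64(0.0))]
60 [(20, np.float64(0.353)), (30, np.float64(0.158)), (40, np.float64(0.0)), (48, np.float64(0.0))]
90 [(20, np.float64(0.314)), (30, np.float64(0.103)), (40, np.float64(0.0)), (48, np.float64(0.0))]
```

Request:
{"api": "step_arm", "payload": {
  "commands": "-1.4 0 0 -0.36 -3 0.77 5;-1.4 0 0 -0.36 -3 0.77 5;-1.4 0 0 -0.36 -3 0.77 5;-1.4 0 0 -0.36 -3 0.77 5;-1.4 0 0 -0.36 -3 0.77 5;0 0 0 0 0 0 5;0 0 0 0 0 0 5"
}}

```text
clock: 9.82
eef_pos: [418.6, -124.6, 269.5]
tcp_rot: [1.691, 1.931, 0.742]
force: [1.9, -0.5, 1.4]
opening: 49.4
gripper_force: 0.0
```

```bash
cat > g.py <<'E'
from plan import *
import cv2
from rig import vision
q,P,Rt=now();print(q.round(3).tolist(),P.round(1).tolist(),np.degrees(np.arcsin(-Rt.as_matrix()[2,2])).round(1))
Pt,R2=pose(planar(T,(-104,-20,118.4))[0],np.radians(48),.13);print(rel(P,Rt,Pt,R2))
E
python3 g.py; python3 look.py|tail -2;python3 - <<'E'
from h import *
from rig import vision
S=vision.get_image("scene");D=vision.get_image("side")
a=cv2.resize(S["color"][230:430,290:490,::-1],(400,400),interpolation=cv2.INTER_CUBIC);b=cv2.resize(D["color"][150:290,250:390,::-1],(400,400),interpolation=cv2.INTER_CUBIC)
cv2.imwrite("pics/m2.png",np.hstack([a,b]))
E
```

```text
[0.757, -0.188, -0.361, 2.375, -1.006, 0.483, 1.32] [418.6, -124.6, 269.5] 48.2
('shift(cm)', [-0.09, 0.27, 4.15], 'turn(deg)', [-0.2, -0.4, -0.0])
panel [ 6.09648e+02 -8.10840e+01  1.60000e-01] [[-0.3, 0.1], [-0.3, -1.5], [1.7, 0.1], [-0.2, -1.9], [1.2, 0.9], [2.0, -3.5], [-0.5, 1.3]]
overhang 38.1
```

View pics/m2.png

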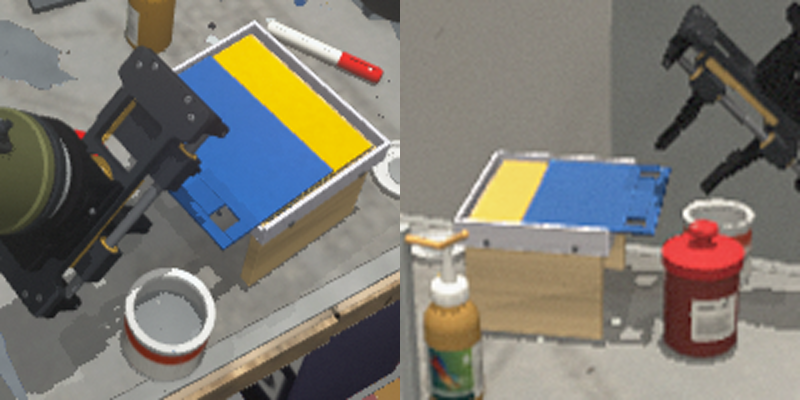

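The mosaic shows the panel overhanging by about 38 mm, and the gripper at about 48° pointing at its front edge, clear of the bottle and the tin. I'll move in now.

Request:
{"api": "step_arm", "payload": {
  "commands": "0 0 0 0 0.1 1.4 5;0 0 0 0 0.1 1.4 5;0 0 0 -0.1 0.07 1.35 5;0 0 0 0 0 0 5;0 0 0 0 0 0 5"
}}

```text
clock: 10.83
eef_pos: [448.5, -122.2, 241.2]
tcp_rot: [1.687, 1.929, 0.741]
force: [0.2, 0.4, -0.5]
opening: 49.6
gripper_force: 0.0
```

```bash
python3 g.py
python3 - <<'E'
from h import *
from rig import vision
S=vision.get_image("scene");D=vision.get_image("side")
a=cv2.resize(S["color"][250:350,330:430,::-1],(400,400),interpolation=cv2.INTER_CUBIC);b=cv2.resize(D["color"][170:250,300:380,::-1],(400,400),interpolation=cv2.INTER_CUBIC)
cv2.imwrite("pics/m3.png",np.hstack([a,b]))
E
```

```text
[0.719, -0.066, -0.378, 2.347, -1.097, 0.374, 1.417] [448.5, -122.2, 241.2] 48.1
('shift(cm)', [0.09, -0.09, 0.05], 'turn(deg)', [-0.1, -0.2, 0.1])
```

View pics/m3.png

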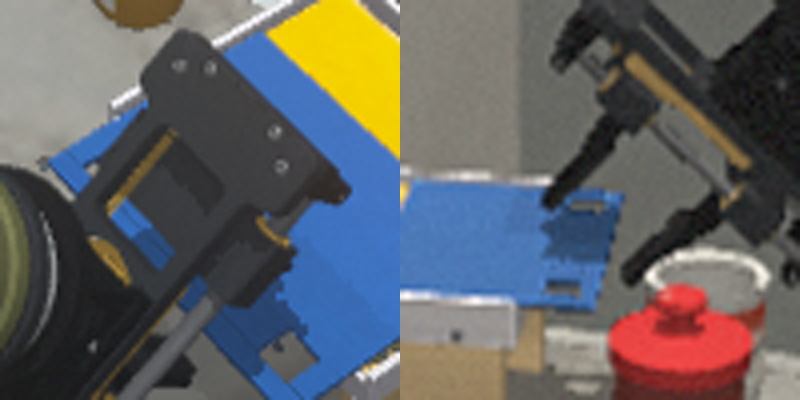

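The panel edge lies between the fingers in the side view: upper tip over the overhang at (548,200), lower finger in front of the edge. Now I'll close slowly.

Request:
{"api": "step_arm", "payload": {
  "commands": "0 0 0 0 0 0 3.5;0 0 0 0 0 0 2.8;0 0 0 0 0 0 2.4;0 0 0 0 0 0 2.4"
}}

```text
clock: 11.27
eef_pos: [448.5, -122.5, 242.1]
tcp_rot: [1.685, 1.927, 0.74]
force: [0.9, -0.5, -0.8]
opening: 31.1
gripper_force: 0.0
```

Request:
{"api": "step_arm", "payload": {
  "commands": "0 0 0 0 0 0 2.1;0 0 0 0 0 0 2.1;0 0 0 0 0 0 2.1"
}}

```text
clock: 11.52
eef_pos: [448.6, -122.4, 241.7]
tcp_rot: [1.685, 1.928, 0.74]
force: [-0.1, 0.4, -0.1]
opening: 21.8
gripper_force: 0.0
```

Request:
{"api": "step_arm", "payload": {
  "commands": "0 0 0 0 0 0 1.8;0 0 0 0 0 0 1.8;0 0 0 0 0 0 1.8"
}}

```text
clock: 11.77
eef_pos: [448.5, -122.4, 241.5]
tcp_rot: [1.686, 1.928, 0.74]
force: [-1.0, -0.8, -0.5]
opening: 18.4
gripper_force: 0.7
```

```bash
python3 look.py
```

```text
[0.7192, -0.0666, -0.378, 2.3472, -1.0978, 0.3732, 1.4179] [448.48, -122.39, 241.54] [1.6857, 1.9279, 0.7397]
panel [ 6.12902e+02 -8.08990e+01  1.46000e-01] [[-0.2, 3.0], [-2.1, 1.2], [0.1, -2.2], [0.1, -2.8], [-1.4, 1.3], [-1.2, -2.0], [-0.6, -0.2]]
overhang 34.9
```

Request:
{"api": "step_arm", "payload": {
  "commands": "0 0 0 0 0.33 -0.37 1.7;0 0 0 0 0.33 -0.37 1.65;0 0 0 0 0.33 -0.37 1.6;0 0 0 0 0.33 -0.37 1.5;0 0 0 0 0 0 1.5"
}}

```text
clock: 12.68
eef_pos: [448.9, -122.6, 262.7]
tcp_rot: [1.684, 1.927, 0.74]
force: [0.5, -0.6, 0.1]
opening: 15.0
gripper_force: 0.2
```

```bash
cat > look3.py <<'E'
from plan import *
from rig import vision
q,P,Rt=now();cs={};ob=[]
K={"panel_edge":(-60,0,2),"hole_left":(-41,55,2),"hole_right":(-41,-55,2),"panel_top":(0,0,0)}
for c in ["scene","side"]:
    cs[c]=cam(vision.get_image(c))
    for n,v in K.items():
        r=vision.mark_of(n,c)
        if r and r[0]["conf"]>.4: ob.append((cs[c],v,r[0]["uv"],c[:2]+n))
# panel in tool frame: u along tool x, depth(edge a), angle psi about tool x, b offset
def W(p):
    off=R.from_euler("x",p[3])  # in-tool rotation
    M=Rt.as_matrix();B=np.c_[M[:,2],M[:,0],M[:,1]] # panel x->tool z, y->tool x, z->tool y
    Rp=R.from_matrix(M)*R.from_rotvec(p[3:6])*R.from_matrix([[0,1,0],[0,0,1],[1,0,0]])
    return lambda v:Rp.apply(np.array(v)-[-60,0,2])+P+Rt.apply([p[0],p[1],p[2]]),Rp
def f(p):
    w,_=W(p);r=[proj(c,w(v))[0]-uv for c,v,uv,_ in ob]
    return np.r_[np.concatenate(r),(p[:3]-[20,0,165])/np.array([8,4,6]),p[4:6]/.06]
import sys
x=least_squares(f,[20,0,165,-float(sys.argv[1])*np.pi/180,0,0],loss="soft_l1",f_scale=2).x
w,Rp=W(x);print("offset u,b,a",x[:3].round(1),"rot deg",np.degrees(x[3:]).round(1))
print("resid",[(o[3],(proj(o[0],w(o[1]))[0]-o[2]).round(0).tolist()) for o in ob])
for n,v in K.items(): print(n,w(v).round(1))
print("panel x axis",Rp.as_matrix()[:,0].round(3))
E
python3 look3.py 38
```

```text
offset u,b,a [ 23.8  -9.  189.8] rot deg [-41.8   0.7   3. ]
resid [('schole_left', [-1.0, 3.0]), ('schole_right', [-1.0, -0.0]), ('scpanel_top', [-0.0, -0.0]), ('sipanel_edge', [-1.0, -7.0]), ('sihole_left', [-3.0, -1.0]), ('sihole_right', [0.0, 0.0])]
panel_edge [565.2 -83.1 115.8]
hole_left [577.3 -26.2 116.5]
hole_right [ 590.5 -135.3  111.1]
panel_top [624.2 -75.5 107.4]
panel x axis [ 0.986  0.125 -0.107]
```

```bash
python3 look.py
python3 - <<'E'
from plan import *
q,P,Rt=now()
for th in (44,46):
  z=lambda a:0
  Pt,R2=pose((0,0,0),np.radians(th),.13);M=R2.as_matrix()
  U=planar(T,(-52,-20,112))[0];C=U+[0,0,25]-18*M[:,2]-25*M[:,1];Pt=C-164*M[:,2]
  qq,e=ik(Pt,R2,q);print(th,"hover over press pt",rel(P,Rt,Pt,R2),round(e,4),clear(Pt,R2),qq.round(2).tolist())
  Pp=Pt-[0,0,25];print(rel(Pt,R2,Pp,R2))
  q2,e=ik(Pp-[14,1.8,0],R2,qq);print(round(e,4),q2.round(2).tolist(),rel(Pp,R2,Pp-[14,1.8,0],R2))
E
```

```text
[0.7324, -0.1065, -0.3845, 2.3307, -1.0124, 0.4133, 1.318] [448.47, -122.4, 261.41] [1.6856, 1.9278, 0.7399]
panel [ 6.23432e+02 -7.70780e+01  1.91000e-01] [[1.6, -1.9], [-0.7, 1.5], [-1.3, -0.3], [0.9, -0.1], [0.3, -4.8], [0.6, 0.5], [3.1, -0.9], [-3.2, 0.9]]
overhang 23.9
44 hover over press pt ('shift(cm)', [0.14, -0.1, 2.08], 'turn(deg)', [-4.0, -0.1, 0.2]) 0.0 [99. 12. 33.] [0.71, -0.05, -0.38, 2.35, -1.33, 0.35, 1.63]
('shift(cm)', [-0.0, -1.8, 1.74], 'turn(deg)', [0.0, 0.0, 0.0])
0.0 [0.71, -0.03, -0.37, 2.39, -1.51, 0.34, 1.83] ('shift(cm)', [0.0, -0.98, -1.02], 'turn(deg)', [0.0, 0.0, 0.0])
46 hover over press pt ('shift(cm)', [0.14, 0.53, 1.96], 'turn(deg)', [-2.0, -0.1, 0.2]) 0.0 [103.  13.  37.] [0.71, -0.05, -0.39, 2.33, -1.16, 0.35, 1.46]
('shift(cm)', [-0.0, -1.74, 1.8], 'turn(deg)', [0.0, 0.0, 0.0])
0.0 [0.71, -0.03, -0.38, 2.37, -1.33, 0.33, 1.65] ('shift(cm)', [0.0, -1.02, -0.98], 'turn(deg)', [0.0, 0.0, 0.0])
```

Run:
```python
from plan import *
q,P,Rt=now()
for th in (46,48):
  Pt,R2=pose((0,0,0),np.radians(th),.15);M=R2.as_matrix()
  U=planar(T,(-50,-20,112))[0];C=U+[0,0,20]-18*M[:,2]-35*M[:,1];Pt=C-164*M[:,2]
  qq,e=ik(Pt,R2,q);print(th,"hover",rel(P,Rt,Pt,R2),round(e,4),clear(Pt,R2),qq.round(2).tolist())
  Pp=Pt-[0,0,20];q1,e=ik(Pp,R2,qq);print(rel(Pt,R2,Pp,R2),e.round(4))
  q2,e=ik(Pp-[14,1.8,0],R2,q1);print(round(e,4),q2.round(2).tolist(),rel(Pp,R2,Pp-[14,1.8,0],R2))
```

```text
46 hover ('shift(cm)', [-0.16, -0.65, 2.5], 'turn(deg)', [-2.0, 0.6, -0.7]) 0.0 [91. 13. 26.] [0.72, -0.03, -0.38, 2.34, -1.24, 0.36, 1.57]
('shift(cm)', [0.0, -1.39, 1.44], 'turn(deg)', [0.0, 0.0, 0.0]) 0.0
0.0 [0.73, -0.02, -0.38, 2.38, -1.37, 0.35, 1.73] ('shift(cm)', [0.03, -1.02, -0.98], 'turn(deg)', [0.0, 0.0, 0.0])
48 hover ('shift(cm)', [-0.16, -0.02, 2.36], 'turn(deg)', [-0.0, 0.6, -0.7]) 0.0 [96. 14. 31.] [0.72, -0.04, -0.39, 2.32, -1.08, 0.37, 1.4]
('shift(cm)', [0.0, -1.34, 1.49], 'turn(deg)', [0.0, 0.0, 0.0]) 0.0
0.0 [0.73, -0.02, -0.38, 2.36, -1.2, 0.35, 1.55] ('shift(cm)', [0.03, -1.05, -0.94], 'turn(deg)', [0.0, 0.0, 0.0])
```

Request:
{"api": "step_arm", "payload": {
  "commands": "0 0 0 0 0.3 0 7;0 0 0 0 0.3 0 7;0 0 0 0 0 0 7;0 0 0 0 0 0 7;0 0 0 0 0 0 7;0 0 0 0 0 0 7;0 0 0 0 0 0 7;0 0 0 0 0 0 7;0 0 0 0 0 0 7;0 0 0 0 0 0 7"
}}

```text
clock: 14.52
eef_pos: [452.9, -121.8, 265.5]
tcp_rot: [1.685, 1.928, 0.74]
force: [0.8, 0.2, -0.1]
opening: 68.1
gripper_force: 0.0
```

Request:
{"api": "step_arm", "payload": {
  "commands": "-1 0.3 -0.3 -0.08 -0.4 1.2 7;-1 0.3 -0.4 -0.08 -0.85 1.3 7;0 0 0 0 -0.5 0.52 7;0 0 0 0 -0.5 0.52 7;0 0 0 0 -0.2 0.2 7;0 0 0 0 0 0 7;0 0 0 0 0 0 7"
}}

```text
clock: 15.1
eef_pos: [460.9, -122.4, 221.6]
tcp_rot: [1.651, 1.919, 0.775]
force: [0.2, -0.5, -0.2]
opening: 69.6
gripper_force: 0.0
```

Request:
{"api": "step_arm", "payload": {
  "commands": "0 0 0 0 -0.07 0.07 7;0 0 0 0 -0.07 0.07 7;0 0 0 0 -0.07 0.07 7;0 0 0 0 0 0 7"
}}

```text
clock: 15.43
eef_pos: [460.9, -122.5, 218.8]
tcp_rot: [1.65, 1.919, 0.775]
force: [0.5, -0.2, 0.7]
opening: 69.9
gripper_force: 0.5
```

Request:
{"api": "step_arm", "payload": {
  "commands": "0 0 0 0 -0.07 0.07 7;0 0 0 0 -0.07 0.07 7;0 0 0 0 0 0 7"
}}

```text
clock: 15.68
eef_pos: [461.7, -122.7, 218.0]
tcp_rot: [1.648, 1.917, 0.776]
force: [-3.1, 0.6, 7.7]
opening: 69.9
gripper_force: 3.6
```

Request:
{"api": "step_arm", "payload": {
  "commands": "0 0 0 0 -0.23 -0.22 7;0 0 0 0 -0.23 -0.22 7;0 0 0 0 -0.23 -0.22 7;0 0 0 0 -0.23 -0.22 7;0 0 0 0 -0.23 -0.22 7;0 0 0 0 0 0 7"
}}

```text
clock: 16.18
eef_pos: [445.0, -125.0, 217.1]
tcp_rot: [1.65, 1.918, 0.775]
force: [-2.0, 0.1, 6.6]
opening: 69.9
gripper_force: 3.5
```

```bash
python3 look.py
```

```text
[0.7119, -0.0156, -0.3559, 2.3796, -1.374, 0.354, 1.7369] [444.98, -125.02, 217.09] [1.6498, 1.918, 0.7752]
panel [ 6.05532e+02 -8.49180e+01  1.38000e-01] [[-0.7, -0.2], [0.4, -0.2], [-0.3, -0.8], [0.2, 0.1], [1.5, -8.1], [0.8, -3.1], [0.3, -5.1], [-3.1, 0.5]]
overhang 42.8
```

Run:
```python
from plan import *
q,P,Rt=now();M=Rt.as_matrix()
tip=P+182*M[:,2]+35*M[:,1];print("tip",tip.round(1),"theta",np.degrees(np.arcsin(-M[2,2])))
c,s=np.cos(T[2]),np.sin(T[2]);d=tip[:2]-T[:2];print("tip in tray",(c*d[0]+s*d[1]).round(1),(-s*d[0]+c*d[1]).round(1))
U=planar(T,(-88,-20,tip[2]))[0];C=U-18*M[:,2]-9.3*M[:,1];Pt=C-164*M[:,2]
print(rel(P,Rt,Pt,Rt),ik(Pt,Rt,q)[1].round(4),clear(Pt,Rt),ik(Pt,Rt,q)[0].round(2).tolist())
```

```text
tip [ 595.2 -102.6  110.6] theta 45.92668985204822
tip in tray -65.4 -20.6
('shift(cm)', [0.1, 0.95, -1.57], 'turn(deg)', [0.0, 0.0, 0.0]) 0.0 [88. 17. 34.] [0.72, -0.07, -0.36, 2.38, -1.27, 0.38, 1.62]
```

Request:
{"api": "step_arm", "payload": {
  "commands": "0 0 0 0.05 0.5 0 5;0 0 0 0.05 0.45 -0.3 4;0 0 0 0 0 -0.6 3;0 0 0 0 0 -0.67 2.6;0 0 0 0 0 0 2.4;0 0 0 0 0 0 2.4;0 0 0 0 0 0 2.4;0 0 0 0 0 0 2.4;0 0 0 0 0 0 2.4;0 0 0 0 0 0 2.4;0 0 0 0 0 0 2.4;0 0 0 0 0 0 2.4;0 0 0 0 0 0 2.4"
}}

```text
clock: 17.77
eef_pos: [440.8, -124.4, 234.3]
tcp_rot: [1.651, 1.919, 0.775]
force: [-0.6, 0.9, 1.4]
opening: 24.3
gripper_force: 0.2
```

```bash
python3 look.py
python3 - <<'E'
from h import *
from rig import vision
S=vision.get_image("scene");D=vision.get_image("side")
a=cv2.resize(S["color"][250:350,330:430,::-1],(400,400),interpolation=cv2.INTER_CUBIC);b=cv2.resize(D["color"][180:240,310:370,::-1],(400,400),interpolation=cv2.INTER_CUBIC)
cv2.imwrite("pics/m4.png",np.hstack([a,b]))
E
```

```text
[0.7182, -0.064, -0.3544, 2.3761, -1.2655, 0.3839, 1.6145] [440.81, -124.35, 234.28] [1.6506, 1.9194, 0.7748]
panel [ 6.09477e+02 -8.22610e+01  8.20000e-02] [[-0.6, 1.6], [-1.3, -2.0], [2.0, -0.4], [-0.2, -2.1], [0.4, -0.2], [4.5, -2.6], [-3.6, -0.3]]
overhang 38.4
```

View pics/m4.png

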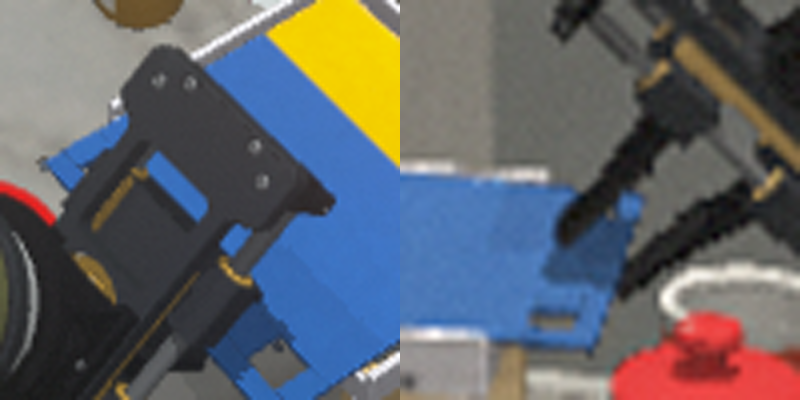

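The side view shows the overhanging edge between the fingers, with the lower pad just at the edge (625,285). I'll shift slightly down and back so the upper tip touches first, then squeeze hard.

Request:
{"api": "step_arm", "payload": {
  "commands": "0 0 0 0 -0.36 0.08 2.4;0 0 0 0 0 0 2.2;0 0 0 0 0 0 2;0 0 0 0 0 0 2"
}}

```text
clock: 18.7
eef_pos: [438.7, -124.7, 231.1]
tcp_rot: [1.651, 1.919, 0.775]
force: [0.8, 0.7, 0.3]
opening: 20.4
gripper_force: 0.1
```

Request:
{"api": "step_arm", "payload": {
  "commands": "0 0 0 0 0 0 0;0 0 0 0 0 0 0"
}}

```text
clock: 18.87
eef_pos: [439.3, -125.2, 232.2]
tcp_rot: [1.65, 1.917, 0.775]
force: [-3.9, -1.3, 9.3]
opening: 14.7
gripper_force: 29.0
```

Request:
{"api": "step_arm", "payload": {
  "commands": "0 0 0 0 0.25 -0.25 0;0 0 0 0 0.25 -0.25 0"
}}

```text
clock: 19.03
eef_pos: [439.7, -125.4, 239.7]
tcp_rot: [1.65, 1.916, 0.775]
force: [0.6, -0.3, 2.9]
opening: 11.1
gripper_force: 28.3
```

Request:
{"api": "step_arm", "payload": {
  "commands": "0 0 0 0 0.7 -0.7 0;0 0 0 0 0.7 -0.7 0"
}}

```text
clock: 19.2
eef_pos: [439.6, -124.7, 258.9]
tcp_rot: [1.651, 1.918, 0.775]
force: [0.4, 0.1, 1.8]
opening: 7.7
gripper_force: 28.1
```

Request:
{"api": "step_arm", "payload": {
  "commands": "0 0 0 0 1.4 -1.4 0;0 0 0 0 1.4 -1.4 0;0 0 0 0 1.4 -1.4 0;0 0 0 0 0.7 -0.7 0;0 0 0 0 0 0 0"
}}

```text
clock: 19.62
eef_pos: [441.1, -124.6, 329.9]
tcp_rot: [1.646, 1.917, 0.774]
force: [0.8, -1.1, -1.2]
opening: 3.8
gripper_force: 30.0
```

```bash
python3 look3.py 3
python3 - <<'E'
from h import *
from rig import vision
S=vision.get_image("scene");D=vision.get_image("side")
a=cv2.resize(S["color"][230:350,330:450,::-1],(400,400),interpolation=cv2.INTER_CUBIC);b=cv2.resize(D["color"][150:250,290:390,::-1],(400,400),interpolation=cv2.INTER_CUBIC)
cv2.imwrite("pics/m5.png",np.hstack([a,b]))
E
```

```text
offset u,b,a [ 20.7  -2.7 178.1] rot deg [1.3 1.7 1.5]
resid [('scpanel_edge', [1.0, -0.0]), ('schole_left', [-1.0, 4.0]), ('schole_right', [-3.0, 0.0]), ('scpanel_top', [-1.0, 0.0]), ('sipanel_edge', [1.0, -4.0]), ('sihole_left', [-3.0, -1.0]), ('sihole_right', [-1.0, -0.0]), ('sipanel_top', [-4.0, -1.0])]
panel_edge [558.9 -86.4 200.2]
hole_left [563.3 -29.7 188.2]
hole_right [ 580.  -138.3  184.3]
panel_top [597.6 -78.9 154.9]
panel x axis [ 0.669  0.129 -0.732]
```

View pics/m5.png

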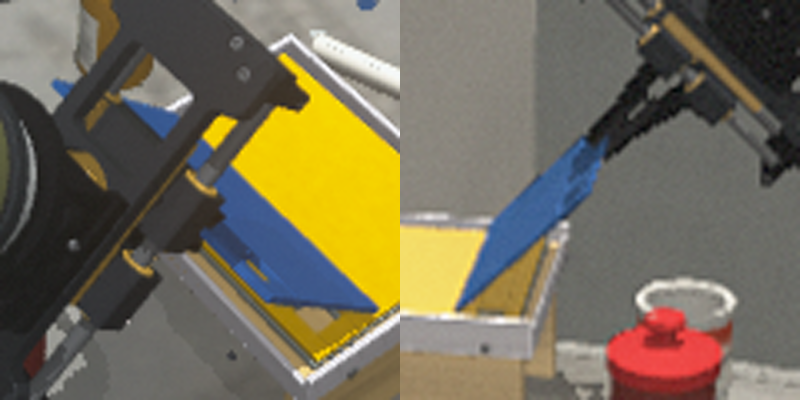

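The pinch is good: the panel is aligned with the fingers, opening 3.8 mm at 30 N, with its rear edge still low at (460,305). I'll lift straight up, then pitch the tool to vertical.

Request:
{"api": "step_arm", "payload": {
  "commands": "0 0 0 0 0.7 -0.7 0;0 0 0 0 1.4 -1.4 0;0 0 0 0 1.8 -1.8 0;0 0 0 0 1.8 -1.8 0;0 0 0 0 1.8 -1.8 0;0 0 0 0 1.8 -1.8 0;2 0 0 0 0.7 -0.7 0;4.5 0 0 0 0 0 0;4.5 0 0 0 0 0 0;4.5 0 0 0 0 0 0;4.5 0 0 0 0 0 0;4.5 0 0 0 0 0 0;4.5 0 0 0 0 0 0;4.5 0 0 0 0 0 0;4.5 0 0 0 0 0 0;4.5 0 0 0 0 0 0;2 0 0 0 0 0 0;0 0 0 0 0 0 0"
}}

```text
clock: 21.72
eef_pos: [456.0, -129.9, 455.9]
tcp_rot: [-2.032, -2.378, 0.013]
force: [0.4, 0.1, 0.1]
opening: 3.5
gripper_force: 29.9
```

```bash
cat > tgt.py <<'E'
from plan import *
import sys
K=np.array([645.2,285.7,-.13])
def target(hx,hz,u,a,R_extra=0): # hole mid at rack (hx,0,hz)
    P,R2=pose((0,0,0),np.pi/2,K[2]);M=R2.as_matrix()
    m=planar(K,(hx,0,hz))[0];return m-(a+19)*M[:,2]-u*M[:,0],R2
if __name__=="__main__":
    u,a,hx,hz=map(float,sys.argv[1:5]);q,P,Rt=now();print(P.round(1),Rt.as_matrix()[:,2].round(3))
    P2,R2=target(hx,hz,u,a);print(P2.round(1),rel(P,Rt,P2,R2),rel(P,R2,P2,R2),ik(P2,R2,q)[1].round(4))
E
python3 look3.py 0; python3 tgt.py 20.7 176 -60 216
```

```text
offset u,b,a [ 27.6   4.6 191.6] rot deg [ 3.3  1.1 -5.3]
resid [('scpanel_edge', [3.0, 1.0]), ('schole_right', [1.0, -0.0]), ('scpanel_top', [-4.0, -1.0]), ('sipanel_edge', [161.0, -93.0]), ('sihole_left', [-0.0, 9.0]), ('sihole_right', [112.0, -67.0]), ('sipanel_top', [-1.0, 5.0])]
panel_edge [ 453.2 -101.4  264.5]
hole_left [438.3 -47.9 247.1]
hole_right [ 465.3 -154.5  244. ]
panel_top [ 446.7 -101.3  204.8]
panel x axis [-0.076  0.01  -0.997]
[ 455.1 -130.   456.5] [-0.014  0.001 -1.   ]
[583. 273. 411.] ('shift(cm)', [37.81, 18.94, 4.44], 'turn(deg)', [-0.8, -0.1, 16.4]) ('shift(cm)', [41.62, 7.46, 4.55], 'turn(deg)', [0.0, 0.0, 0.0]) 0.0
```

Request:
{"api": "step_arm", "payload": {
  "commands": "0 0 0 1.3 0.5 -0.2 0;0 0 0 2.75 1.06 -0.2 0;0 0 0 2.75 1.06 -0.2 0;0 0 0 2.75 1.06 -0.2 0;0 0 0 2.75 1.06 -0.2 0;0 0 0 2.75 1.06 -0.2 0;0 0 0 2.75 1.06 0 0;0 0 0 2.75 1.06 0 0;0 0 0 2.75 1.06 0 0;0 0 0 2.75 1.06 0 0;0 0 0 2.75 1.06 0 0;0 0 0 2.75 1.06 0 0;0 0 0 2.75 1.06 0 0;0 0 0 2.75 1.06 0 0;0 0 0 1.9 0.7 0 0;0 0 4.1 0 0 0 0;0 0 4.1 0 0 0 0;0 0 4.1 0 0 0 0;0 0 4.1 0 0 0 0;0 0 0 0 0 0 0"
}}

```text
clock: 23.88
eef_pos: [543.0, 277.9, 467.7]
tcp_rot: [-2.356, -2.063, 0.015]
force: [0.2, 0.8, -0.8]
opening: 3.9
gripper_force: 29.9
```

```bash
python3 look3.py 0; python3 tgt.py 20.7 176 -60 216
python3 - <<'E'
from h import *
from rig import vision
S=vision.get_image("scene");D=vision.get_image("side")
cv2.imwrite("pics/m6s.png",S["color"][:,:,::-1]);cv2.imwrite("pics/m6d.png",D["color"][:,:,::-1])
for n,I in (("sc",S),("si",D)):
    b=I["color"].astype(int);m=((b[:,:,2]>80)&(b[:,:,0]<60)&(b[:,:,2]-b[:,:,1]>40)).astype(np.uint8)
    k=cv2.findContours(m,0,1)[0];print(n,[(cv2.boundingRect(c),cv2.contourArea(c)) for c in k if cv2.contourArea(c)>300])
a=cv2.resize(S["color"][90:240,240:390,::-1],(400,400),interpolation=cv2.INTER_CUBIC);b=cv2.resize(D["color"][180:330,200:350,::-1],(400,400),interpolation=cv2.INTER_CUBIC)
cv2.imwrite("pics/m6.png",np.hstack([a,b]))
E
```

```text
offset u,b,a [ 20.   -0.5 175.8] rot deg [-0.3 -0.7 -0.3]
resid [('scpanel_edge', [1.0, 2.0]), ('schole_left', [-3.0, 2.0]), ('schole_right', [-0.0, -0.0]), ('scpanel_top', [-1.0, -2.0]), ('sipanel_edge', [1.0, -1.0]), ('sihole_left', [-3.0, -1.0]), ('sihole_right', [0.0, -2.0]), ('sipanel_top', [-1.0, 2.0])]
panel_edge [542.7 298.  291.8]
hole_left [549.5 352.4 272.2]
hole_right [535.6 243.3 273.5]
panel_top [540.1 297.6 231.9]
panel x axis [-0.01  -0.011 -1.   ]
[543.  277.9 467.8] [-0.014  0.002 -1.   ]
[583. 273. 411.] ('shift(cm)', [0.03, 4.12, 5.62], 'turn(deg)', [-0.8, 0.0, -0.0]) ('shift(cm)', [0.02, 4.04, 5.68], 'turn(deg)', [0.0, 0.0, 0.0]) 0.0
sc [((432, 0, 208, 141), 2244.5)]
si []
```

View pics/m6.png

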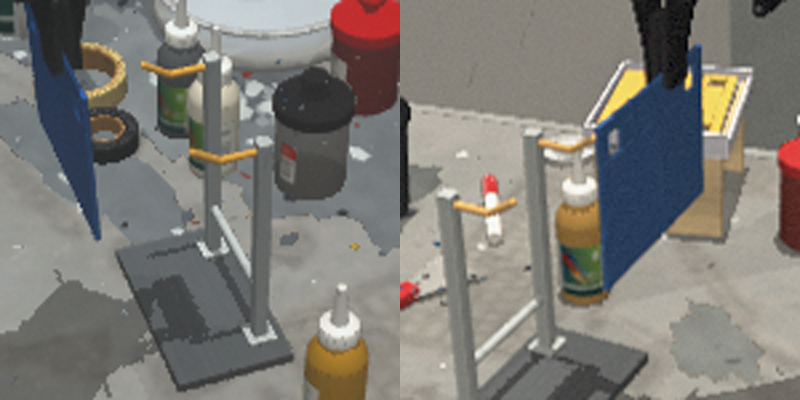

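The panel hangs straight in the gripper, left hole at about (614,142) in the side tile, in front of the hooks. I'll lower it to pre-hook height.

Request:
{"api": "step_arm", "payload": {
  "commands": "-0.8 0 0 0 0.6 1.6 0;0 0 0 0 0.6 1.6 0;0 0 0 0 0.6 1.6 0;0 0 0 0 0.4 0.8 0;0 0 0 0 0 0 0;0 0 0 0 0 0 0;0 0 0 0 0 0 0"
}}

```text
clock: 25.07
eef_pos: [564.4, 275.6, 412.8]
tcp_rot: [2.361, 2.073, 0.002]
force: [-0.1, -0.5, 0.1]
opening: 3.7
gripper_force: 29.9
```

```bash
cat > look4.py <<'E'
from tgt import *
from rig import vision
q,P,Rt=now();M=Rt.as_matrix();acc=[]
hk={"hook_left_tip":(-24,55,213),"hook_right_tip":(-24,-55,213),"hook_left":(14,55,200),"hook_right":(14,-55,200)}
pk={"panel_edge":(-60,0,2),"hole_left":(-41,55,2),"hole_right":(-41,-55,2),"panel_top":(0,0,0)}
oh=[];op=[]
for c in ["scene","side"]:
  for k in range(4):
    kk=cam(vision.get_image(c))
    for n in hk:
        r=vision.mark_of(n,c)
        if r and r[0]["conf"]>.4: oh.append((kk,hk[n],r[0]["uv"]))
    for n in pk:
        r=vision.mark_of(n,c)
        if r and r[0]["conf"]>.4: op.append((kk,pk[n],r[0]["uv"],c[:2]+n))
x,r=fit(oh,K);print("rack by marks",x.round(3),np.abs(r).mean(0).round(1),len(oh))
def w(p,v):
    Rp=Rt*R.from_rotvec(p[3:])*R.from_matrix([[0,1,0],[0,0,1],[1,0,0]]);return Rp.apply(np.array(v)-[-60,0,2])+P+Rt.apply(p[:3])
f=lambda p:np.r_[np.concatenate([proj(c,w(p,v))[0]-uv for c,v,uv,_ in op])/4,(p[1]-0)/1.5,p[3]/.02,p[4:]/.05]
p=least_squares(f,[20,0,176,0,0,0],loss="soft_l1").x
print("panel in tool u,b,a",p[:3].round(1),"rot",np.degrees(p[3:]).round(1))
for n in sorted({o[3] for o in op}): print(n,np.mean([proj(c,w(p,v))[0]-uv for c,v,uv,m in op if m==n],0).round(1),sum(o[3]==n for o in op))
for n in ("hole_left","hole_right"):
    d=w(p,pk[n])-[*K[:2],0];c,s=np.cos(K[2]),np.sin(K[2]);print(n,"rack frame",np.round([c*d[0]+s*d[1],-s*d[0]+c*d[1],d[2]],1))
E
python3 look4.py
```

```text
rack by marks [ 6.46224e+02  2.86742e+02 -9.50000e-02] [12.1 12.7] 28
panel in tool u,b,a [ 19.6   0.5 177.5] rot [-0.1  0.6  0.1]
schole_left [-1.6  1.5] 4
schole_right [-0.8  0.1] 4
scpanel_edge [0.9 0.4] 3
scpanel_top [-0.4 -1. ] 4
sihole_left [-0.1  1.2] 4
sihole_right [0.7 0.8] 4
sipanel_edge [-0.3 -1.6] 4
sipanel_top [-0.5 -1.1] 4
hole_left rack frame [-78.1  54.5 216.9]
hole_right rack frame [-78.3 -55.5 215.7]
```

Request:
{"api": "step_arm", "payload": {
  "commands": "0 0 0 0.03 1.5 0.1 0;0 0 0 0.02 1.5 0.1 0;0 0 0 0 1.5 0 0;0 0 0 0 0.4 0 0;0 0 0 0 0.4 0.1 0;0 0 0 0 0.4 0.2 0;0 0 0 0 0 0 0"
}}

```text
clock: 29.25
eef_pos: [621.1, 268.3, 406.1]
tcp_rot: [-2.361, -2.072, 0.002]
force: [0.6, -0.8, -1.1]
opening: 3.3
gripper_force: 29.9
```

```bash
python3 look4.py
python3 - <<'E'
from h import *
from rig import vision
S=vision.get_image("scene");D=vision.get_image("side")
a=cv2.resize(S["color"][90:170,270:350,::-1],(400,400),interpolation=cv2.INTER_CUBIC);b=cv2.resize(D["color"][205:285,210:290,::-1],(400,400),interpolation=cv2.INTER_CUBIC)
cv2.imwrite("pics/m7.png",np.hstack([a,b]))
E
```

```text
rack by marks [ 6.46122e+02  2.83606e+02 -1.05000e-01] [17.8  3.8] 16
panel in tool u,b,a [ 18.9   1.  176.3] rot [-0.1  0.8 -0.6]
schole_left [-0.9  3.8] 4
schole_right [-2.  -0.7] 4
scpanel_edge [-1.7 -8.1] 3
scpanel_top [-1.   0.4] 4
sihole_left [-0.3 -0.5] 4
sihole_right [-0.   0.4] 4
sipanel_edge [ 1.1 -2. ] 4
sipanel_top [-1.9  0.6] 4
hole_left rack frame [-21.4  53.6 211.6]
hole_right rack frame [-20.2 -56.4 210. ]
```

View pics/m7.png

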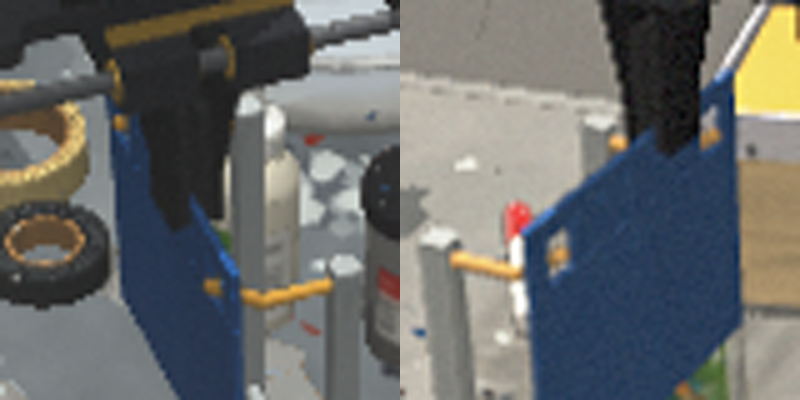

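Both brass tips show through the holes: (212,285) and (120,122) in the scene tile, (555,257) and (710,130) in the side tile. I'll follow the bar down and in.

Request:
{"api": "step_arm", "payload": {
  "commands": "0 0 0 0.05 0.4 0.26 0;0 0 0 0.05 0.4 0.26 0;0 0 0 0 0.4 0.26 0;0 0 0 0 0.4 0.26 0;0 0 0 0 0.4 0 0;0 0 0 0 0.4 0 0;0 0 0 0 0 0 0"
}}

```text
clock: 33.53
eef_pos: [646.0, 265.6, 396.0]
tcp_rot: [2.362, 2.071, -0.0]
force: [0.1, 0.3, -1.1]
opening: 3.6
gripper_force: 29.9
```

```bash
python3 look4.py|grep -v "^s"
```

```text
rack by marks [ 6.46621e+02  2.87758e+02 -1.04000e-01] [7.7 9.5] 31
panel in tool u,b,a [2.050e+01 1.000e-01 1.763e+02] rot [ 0.1 -0.6  0.4]
hole_left rack frame [  4.   55.3 200.1]
hole_right rack frame [  3.  -54.7 201.2]
```

Request:
{"api": "step_arm", "payload": {
  "commands": "0 0 0 0 0 0.1 0;0 0 0 0 0 0.1 0;0 0 0 0 0 0.1 0;0 0 0 0 0 0 0"
}}

```text
clock: 37.47
eef_pos: [645.0, 266.0, 392.9]
tcp_rot: [-2.361, -2.072, 0.001]
force: [0.1, 0.1, -0.8]
opening: 3.7
gripper_force: 29.9
```

Request:
{"api": "step_arm", "payload": {
  "commands": "0 0 0 0 0 0.1 0;0 0 0 0 0 0.1 0;0 0 0 0 0 0.1 0;0 0 0 0 0 0 0"
}}

```text
clock: 37.8
eef_pos: [645.0, 266.1, 390.0]
tcp_rot: [-2.361, -2.072, 0.001]
force: [0.5, 0.0, -0.5]
opening: 3.5
gripper_force: 29.9
```

Request:
{"api": "step_arm", "payload": {
  "commands": "0 0 0 0 0 0.05 0;0 0 0 0 0 0.05 0;0 0 0 0 0 0 0"
}}

```text
clock: 38.05
eef_pos: [645.0, 266.1, 389.2]
tcp_rot: [2.361, 2.072, -0.001]
force: [0.4, -0.4, -0.7]
opening: 3.4
gripper_force: 29.9
```

Request:
{"api": "step_arm", "payload": {
  "commands": "0 0 0 0 0 0.1 0;0 0 0 0 0 0.1 0;0 0 0 0 0 0 0"
}}

```text
clock: 38.3
eef_pos: [645.1, 266.1, 387.3]
tcp_rot: [2.361, 2.072, -0.0]
force: [-0.3, 0.5, 0.7]
opening: 4.0
gripper_force: 29.9
```

Request:
{"api": "step_arm", "payload": {
  "commands": "0 0 0 0 0 0.1 0;0 0 0 0 0 0 0"
}}

```text
clock: 38.47
eef_pos: [645.1, 266.1, 386.8]
tcp_rot: [2.361, 2.072, 0.001]
force: [-0.1, -1.4, 1.0]
opening: 3.8
gripper_force: 29.9
```

Request:
{"api": "step_arm", "payload": {
  "commands": "0 0 0 0 0 0.1 0;0 0 0 0 0 0 0;0 0 0 0 0 0 0"
}}

```text
clock: 38.72
eef_pos: [645.0, 266.1, 386.6]
tcp_rot: [2.361, 2.071, 0.001]
force: [-1.2, -2.0, 4.7]
opening: 3.5
gripper_force: 30.0
```

Request:
{"api": "step_arm", "payload": {
  "commands": "0 0 0 0 0 0 1;0 0 0 0 0 0 2;0 0 0 0 0 0 3;0 0 0 0 0 0 4;0 0 0 0 0 0 4;0 0 0 0 0 0 4;0 0 0 0 0 0 4;0 0 0 0 0 0 4;0 0 0 0 0 0 4"
}}

```text
clock: 39.47
eef_pos: [645.0, 266.1, 385.2]
tcp_rot: [2.361, 2.072, -0.001]
force: [0.1, -0.4, 0.8]
opening: 39.8
gripper_force: 0.0
```

Request:
{"api": "step_arm", "payload": {
  "commands": "0 0 0 0 0 -0.5 4;0 0 0 0 0 -1.5 4;0 0 0 0 0 -3 4;0 0 0 0 0 -3 4;0 0 0 0 0 -3 4;0 0 0 0 0 0 4;0 0 0 0 0 0 4;0 0 0 0 0 0 4;0 0 0 0 0 0 4;0 0 0 0 0 0 4"
}}

```text
clock: 40.3
eef_pos: [645.0, 265.9, 493.7]
tcp_rot: [-2.361, -2.072, 0.005]
force: [0.3, -0.1, -0.1]
opening: 40.2
gripper_force: 0.0
```

Run:
```python
from h import *
from rig import vision
S=vision.get_image("scene");D=vision.get_image("side")
a=cv2.resize(S["color"][90:230,250:390,::-1],(400,400),interpolation=cv2.INTER_CUBIC);b=cv2.resize(D["color"][205:325,190:310,::-1],(400,400),interpolation=cv2.INTER_CUBIC)
cv2.imwrite("pics/m8.png",np.hstack([a,b]))
```

```text
(no output)
```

View pics/m8.png

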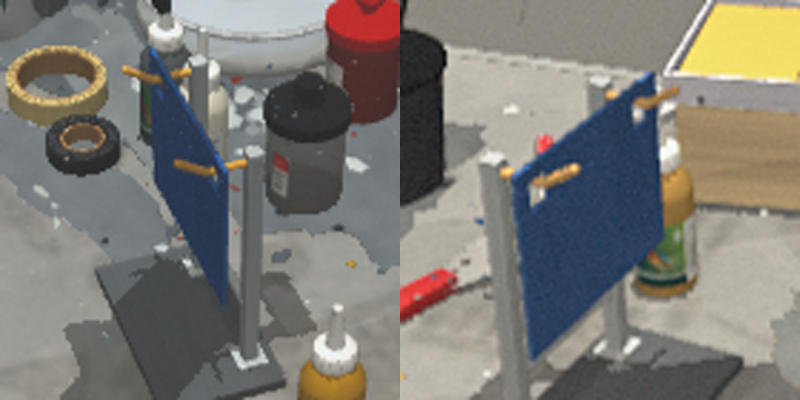

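The panel hangs on both hooks: the bars pass through the holes at (195,165) and (140,72) in the scene tile, and the gripper is clear. I'll let it settle, then hand in.

Request:
{"api": "step_arm", "payload": {
  "commands": "0 0 0 0 0 -1 4;0 0 0 0 0 0 4;0 0 0 0 0 0 4;0 0 0 0 0 0 4;0 0 0 0 0 0 4;0 0 0 0 0 0 4;0 0 0 0 0 0 4;0 0 0 0 0 0 4;0 0 0 0 0 0 4;0 0 0 0 0 0 4;0 0 0 0 0 0 4;0 0 0 0 0 0 4"
}}

```text
clock: 41.4
eef_pos: [645.0, 266.1, 505.3]
tcp_rot: [2.361, 2.072, -0.001]
force: [0.6, 0.4, -0.5]
opening: 40.2
gripper_force: 0.0
```

```bash
python3 -c "
from rig import workorder
print(workorder.close_job())"
```

```text
the job is handed in; nothing more can be done
None
```

The blue panel was released onto the rack and looked hung by both holes, one on each hook, in my last picture; I handed the job in at about 41 s, no verdict came back, and I viewed 11 pictures instead of the 10 allowed.

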